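# Fit the dipping arm to the slide stainer

### The arm

A 6-joint arm with a two-finger parallel gripper is mounted at the origin on a cart in front of the work surface, level with it; the furniture and walls round the work are solid. World frame = base frame: x ahead of the robot, y to its left, z up, the work surface at z = 0. Lengths are in m, angles in rad, forces in N, time in s.
With the tool pointing down it reaches from about 0.325 to 0.85 m from the base axis. Payload 15.5 kg.
Tool frame: the origin (TCP) lies midway between the tips of the shut fingers; the grasp point (between the pads) lies 19 mm behind it (manip.hold_point_z is the distance from the TCP to the grasp point, in m); x points along the fingers, y is the direction in which the jaws open and shut, and the axes are right-handed (so a half turn about x gives the same grasp; the last joint's range is limited). The gripper opens to 91 mm and grips with 3 to 60 N. Pads are 32 mm wide; open, the fingers measure 118 mm over their backs; the gripper's body (76 mm by 178 mm) begins 60 mm behind the grasp point.
Start: joints at [-1.44, 0.494, 1.345, -0, 1.302, -0.096], TCP at [0.14, -0.609, 0.214] pointing down, gripper open.
Joint ranges: [-2.91, 2.91], [-0.82, 2.16], [0.22, 2.67], [-1.22, 4.37], [0.12, 2.79], [-3.08, 3.08]. Speed limits (rad/s): [1.89, 1.89, 2.57, 3.01, 3.01, 3.01].

### API

Orientations are given as a unit quaternion [w, x, y, z].
In Python, from bench import manip gives the robot as it stands.
- The arm moves only by the tool move_arm, never from a script. Its argument "plan" is a list of rows, each a list of 5 numbers: the closure, from 0 (fully open) to 1 (shut), then the shift along the tool's x, y, z in cm, then the turn about the tool's x in rad. In form: [[claw, dx, dy, dz, turn], ...]. A call has 1 to 8 rows; each row is the pose to reach, as a shift and turn from the pose measured when the call began, along the tool's axes at that moment; what a row does not reach only later rows make up. A row lasts 1/10 s, in which the tool goes at most 50 mm and 8.59 degrees, less where a joint would pass 70% of its speed; a pose out of reach is approached as far as the arm can. A call with a gripper value outside its range is refused whole. The fingers move at their own pace and stop on an object; "newtons" is the grip in N (left out, the last holds). Time passes only in rows, so rows that repeat a pose let the fingers close. It gives the time, the measured TCP pose, the force and the opening at its end, in the units of the state.
- manip.state(): the state, without advancing time (a new reading comes with each control period).
- manip.camera(name): name is "side" or "top"; returns a dict with "image" (400x640x3 uint8, blue, green, red), "z_map" (400x640 float32, m along the optical axis (not along the pixel's ray), 0 where there is no reading), "mtx" (3x3 intrinsics, pixels), "extrinsics" (4x4, takes a point from camera to world coordinates). Camera axes: x right, y up, looking along -z (the intrinsics and any distortion apply to the point x, -y, -z); pixel columns grow to the right and rows downward; lengths in m; the calibration is good to about 2 mm. A picture is of the moment at which its call begins.
- manip.hand_in(): hands the job in, once; it reports no verdict.
Trained networks look in a picture, given as the dict that the camera call returned (one of the last four; its "shot" number tells which), for a name from the list of things; names that differ only in an ending like _2 or _b are one class to them, and where a whole thing is asked for, a point or a joint stands for the part that bears it (a point fixed in the world has none). Each returns a list of dicts, best first, with "score" (0 to 1); they miss things now and then, are a little off and sometimes report something else, mostly with a low value. They report only what shows in the picture. A call takes as long as a camera call. They do not tell look-alikes from the thing itself.
- manip.boxes_of(picture, target): "position" ([column, row] as shares, 0 to 1, of the picture: columns of its width, rows of its height, amid what is visible of it).
The state is a dict: "clock": time; "qpos": joint angles; "joint_velocities": joint speeds; "effort": joint torques, N m; "position": TCP position; "orientation": TCP orientation; "force": force on the tool from outside, world axes, zero at the start; "moment": the same for the moment, N m; "width": finger opening in m.
Only numpy, scipy, OpenCV 4.12 (cv2) and the standard library are available. Lean on these libraries where they do the work, as an engineer would, in place of code of your own. Each camera call takes 0.05 s, during which the arm holds its last target.

### The job

Fit the loose dipping arm to the slide stainer: turn it until its bore matches the splined spindle, push it fully home and swing it round until its hooks hang over the green loading bay. There, push the orange spindle lock all the way in, so that the spindle cannot turn along, and tighten the arm's black wing knob clockwise to its stop; then draw the lock all the way out again, leaving the arm over the bay and the other things on the bench where they are.

Things in the scene. Friction and masses are not known exactly. Their poses are not given: they have to be found in the camera images.
- dip_arm: loose dipping arm, aluminium lever, 142 mm, about 0.26 kg, its weight mostly in the hub, lying hub and hooks down. Origin: centre of the hub's underside, on the bore axis; z up, x from hub to hooks. Hub 50 mm across, 34 high. Bar 22 mm wide (y), x = 25 to 92, z = 12 to 28 mm, ridge to 30. At x = 100 mm a cross-head 56 mm wide (y), 15 thick, z = 12 to 31, with two steel hooks down to z = 0
- bore (a point): mouth of the arm's bore, same place and axes as dip_arm: a round hole 24.4 mm across with four key slots out to radius 16 mm; the +x slot is 13 mm wide, those at +y, -x, -y 7 mm. So the arm fits the spindle one way only, its x along the x of spindle_seat, with about 1 mm and 4 degrees of play each way
- dip_knob (a joint): captive black wing knob on the hub: radians turned clockwise seen from above; 0 = open, wing along the arm (so it starts, and must be while the arm goes on); 1.4 = tight, at its stop. Stiff, about 0.15 N m: on an unlocked spindle the whole arm turns along instead. When tight, two claws inside hold the spindle's T-head, so the arm cannot lift off
- knob_grip (a point): middle of the knob's wing, on the hub's axis, 53 mm above the hub's underside; x along the wing, z up. The wing is 44 mm long (x), 13 mm thick (y), free from 41 to 63 mm above the hub's underside, on a round flange 47 mm across
- bar_grip (a point): where the bar is best gripped, across its 22 mm width: 47 mm from the hub's axis, 20 mm above the hub's underside; axes as dip_arm
- hooks (a point): midway between the two hooks: 100 mm from the hub's axis, level with the hub's underside; axes as dip_arm
- stainer: slide stainer, cannot be moved: white plinth 270 mm across, 30 high, with a console 50 mm high on its front (-x); four glass jars (62 mm across, rim 60 mm above the bench) 100 mm from its axis at -120, -60, 0 and 120 degrees counter-clockwise from x, and the loading bay at 60. Origin: centre of the underside, on the spindle's axis; z up
- spindle_seat (a point): centre of the steel flange, 48 mm across, 75 mm above the bench, on which the hub's underside rests when fully home; turns with the spindle, x towards its wide key and the white line on the wheel below. On it the splined shaft: 22 mm across, 18 high, four keys to radius 15.5 mm, bevelled tops 14 mm up, 11 mm wide at +x, 5 mm at the others
- spindle_top (a point): top of the spindle, 34 mm above spindle_seat, axes the same: a T-head 22 mm long (x) and 6 mm wide on a thin neck above the splined shaft; it passes up through the bore into the open knob
- spindle (a joint): angle of the spindle in the stainer (rad), counter-clockwise seen from above, 0 = wide key towards the stainer's +x. Turns freely (0.015 N m of friction) and stays where it is left. Below the flange it carries a wheel of 18 steel pins, 20 degrees apart, 82 mm across, up to 63 mm above the bench
- spindle_lock (a joint): spindle lock slide: metres pushed inwards along the stainer's +x; 0 = out, spindle free (so it starts); 0.0085 = all the way in, its pawl between two pins of the wheel, spindle held. Going in, it may turn the free spindle by up to 10 degrees, but with the arm over the bay it meets a gap. Slides stiffly (4 N), stays where it is left
- lock_tab (a point): centre of the lock's orange tab, at the stainer's x = -107 mm when out, 75 mm above the bench; moves with the lock; axes as stainer. The tab is 17 x 17 mm and stands from 60 to 86 mm above the bench
- home_bay (a point): centre of the loading bay, a shallow steel pan in a green collar 66 mm across, 37 mm above the bench, at the left rear of the spindle (the stainer's 60 degrees); the arm is parked when hooks stands over this point within 15 mm
- timer: bystander, to be left alone: white digital bench timer, 66 x 64 x 18 mm; origin at the centre of its underside
- marker: bystander, to be left alone: black-capped marker pen, 130 mm; origin at the centre of its underside
- cell_counter: bystander, to be left alone: grey hand tally counter, 69 x 53 x 21 mm; origin at the centre of its underside
- slide_box: bystander, to be left alone: dark blue slide box, 89 x 38 x 32 mm; origin at the centre of its underside
- tape_roll: bystander, to be left alone: cream tape roll, 76 mm across, 24 mm high; origin at the centre of its underside
- pipette: bystander, to be left alone: white and blue pipette lying on the bench, 238 mm long; origin at the centre of its underside
- stain_bottle_a: bystander, to be left alone: stain bottle, black cap, 52 mm across, 117 mm high; origin at the centre of its underside
- stain_bottle_b: bystander, to be left alone: stain bottle, blue cap, 50 mm across, 111 mm high; origin at the centre of its underside
There are look-alikes about, which are no part of the job. There is more than one size of the dip_arm; the job needs the larger.

How it is judged:
By the outcome, as a careful person would: the job done as asked, in the order asked, and still so for the second after the job is handed in, with the robot touching nothing.
It also fails if it takes over 67 s, if anything falls off the work surface, if the arm or the gripper's body presses on something with over 40 N, if the wrist force passes 120 N, or if a joint passes its speed limit or range.

## Working session

There is one attempt and no reset: what is moved stays moved. The work goes in short steps, Python scripts to look and compute and a tool call to move; the robot and the scene stay as the last step left them, time stands still between calls to the robot, and variables do not carry over. Pictures are saved under pics/ and viewed, and the job is handed in when it is done.

Besides the shell and the picture viewer there is one more tool, called as name(argument=value, ...) on one line, values as JSON. move_arm: Moves the arm, as the interface text tells. Its arguments: {"type":"object","properties":{"plan":{"type":"array"},"newtons":{"type":"number"}},"required":["plan"]}

```bash
ls; mkdir -p pics; python3 - <<'E'
from bench import manip
import cv2,numpy as np,json
s=manip.state(); print(s); print(manip.hold_point_z)
for n in ["top","side"]:
    c=manip.camera(n); cv2.imwrite(f"pics/{n}0.png",c["image"]); print(n,c["mtx"],c["extrinsics"],c.keys())
    np.savez(f"{n}0.npz",**{k:c[k] for k in["image","z_map","mtx","extrinsics"]})
    for t in["dip_arm","stainer","dip_knob","spindle_lock","hooks","knob_grip","bar_grip","lock_tab","spindle_top"]:
        try: print(t,[(np.round(np.array(d["position"])*[640,400]).tolist(),round(d["score"],2)) for d in manip.boxes_of(c,t)][:5])
        except Exception as e: print(t,e)
print(manip.state()["clock"])
E
```

```text
pics
{'clock': 0.0, 'qpos': array([-1.44052115e+00,  4.94175328e-01,  1.34611530e+00, -1.14493601e-05,
        1.30252071e+00, -9.54993328e-02]), 'joint_velocities': array([-0.00160831,  0.00121848,  0.00065598,  0.000203  ,  0.00050418,
       -0.00044517]), 'effort': array([-4.53368542e-03, -8.78820777e+01, -3.81845033e+01,  7.05136824e-02,
        5.32610575e-02, -9.70742053e-05]), 'position': array([ 0.13986351, -0.60876036,  0.21334852]), 'orientation': array([-0.07922423, -0.7025944 , -0.0800857 ,  0.70261719]), 'force': array([ 0.21775338,  0.24879094, -0.12013919]), 'moment': array([0.00145907, 0.00020834, 0.07001374]), 'width': 0.09095125901990513}
0.0188
top [[518.61739571   0.         324.18887357]
 [  0.         518.61739571 198.55140615]
 [  0.           0.           1.        ]] [[ 0.09135111  0.96885474 -0.23016398  0.15116244]
 [-0.99581658  0.08935924 -0.01908566  0.13066267]
 [ 0.00207605  0.23094461  0.97296469  1.72148912]
 [ 0.          0.          0.          1.        ]] dict_keys(['image', 'z_map', 'mtx', 'extrinsics', 'shot'])
dip_arm [([305.0, 219.0], 0.93),
[... 522 characters left out ...]
      0.           1.        ]] [[ 9.00482885e-02  7.07891965e-01 -7.00557115e-01 -8.09529332e-01]
 [-9.95937330e-01  6.42691909e-02 -6.30738126e-02  2.70517892e-02]
 [ 3.74793808e-04  7.03390671e-01  7.10803365e-01  1.40894054e+00]
 [ 0.00000000e+00  0.00000000e+00  0.00000000e+00  1.00000000e+00]] dict_keys(['image', 'z_map', 'mtx', 'extrinsics', 'shot'])
dip_arm [([298.0, 214.0], 0.53)]
stainer [([406.0, 220.0], 0.78)]
dip_knob [([289.0, 220.0], 0.61), ([181.0, 229.0], 0.58)]
spindle_lock [([296.0, 217.0], 0.56)]
hooks [([297.0, 217.0], 0.83), ([185.0, 229.0], 0.45)]
knob_grip [([296.0, 218.0], 0.43)]
bar_grip [([295.0, 216.0], 0.93), ([186.0, 229.0], 0.68)]
lock_tab []
spindle_top []
1.0
```

View pics/top0.png

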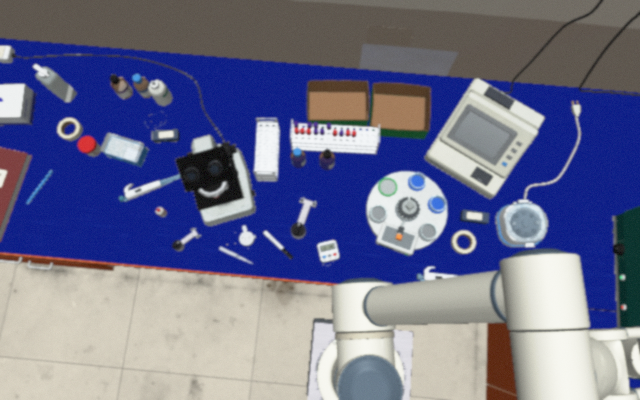

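View pics/side0.png

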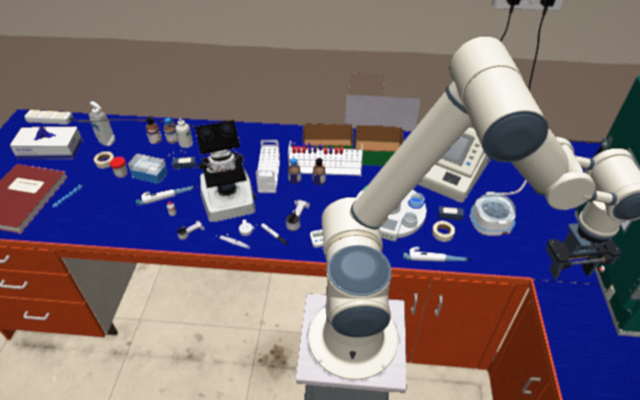

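```bash
python3 - <<'E'
import cv2,numpy as np
c=np.load("top0.npz")["image"]
cv2.imwrite("pics/crop_arms.png",cv2.resize(c[180:280,140:340],None,fx=4,fy=4,interpolation=cv2.INTER_CUBIC))
cv2.imwrite("pics/crop_st.png",cv2.resize(c[150:290,330:490],None,fx=4,fy=4,interpolation=cv2.INTER_CUBIC))
E
```

```text
(no output)
```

View pics/crop_arms.png

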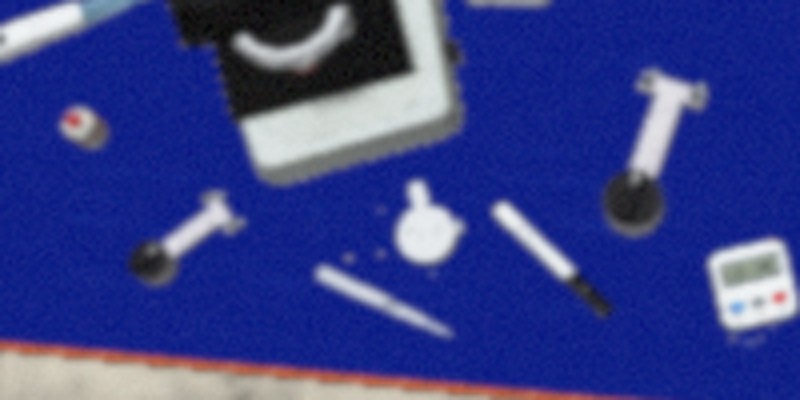

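View pics/crop_st.png

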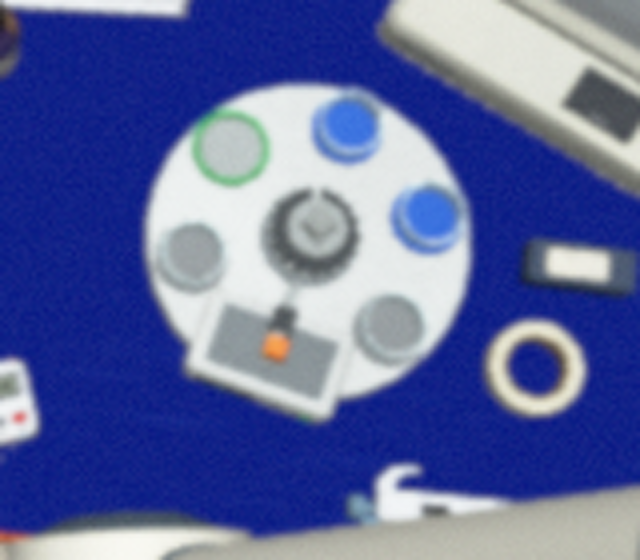

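```bash
cat > h.py <<'E'
import numpy as np,cv2
def load(f):
    d=np.load(f); return {k:d[k] for k in d}
def world(c,u=None,v=None,z=None):
    """full cloud or pixels"""
    K=c["mtx"];E=c["extrinsics"]
    if u is None:
        v,u=np.mgrid[0:400,0:640]; z=c["z_map"]
    x=(u-K[0,2])/K[0,0]*z; y=(v-K[1,2])/K[1,1]*z
    P=np.stack([x,-y,-z],-1); return P@E[:3,:3].T+E[:3,3]
def ray_at(c,u,v,h):
    a=world(c,np.asarray(u,float),np.asarray(v,float),np.ones(np.shape(u))); o=c["extrinsics"][:3,3]
    d=a-o; return o+d*((h-o[2])/d[...,2])[...,None]
def proj(c,P):
    E=c["extrinsics"];K=c["mtx"]; q=(np.asarray(P)-E[:3,3])@E[:3,:3]
    return np.stack([K[0,0]*q[...,0]/-q[...,2]+K[0,2], K[1,1]*-q[...,1]/-q[...,2]+K[1,2]],-1)
def ortho(c,x0,x1,y0,y1,res,h):
    """rectified image at plane height h: col = -y, row=-x ; res m/px"""
    xs=np.arange(x1,x0,-res); ys=np.arange(y1,y0,-res)
    Y,X=np.meshgrid(ys,xs); p=proj(c,np.stack([X,Y,np.full_like(X,h)],-1)).astype(np.float32)
    return cv2.remap(c["image"],p[...,0],p[...,1],cv2.INTER_CUBIC)
E
python3 - <<'E'
from h import *
c=load("top0.npz");W=world(c)
print("table z",np.median(W[230:250,330:350,2]),W[150,300:380:20,2])
for n,(u0,u1,v0,v1) in dict(big=(285,322,190,245),small=(168,206,220,256)).items():
    P=W[v0:v1,u0:u1].reshape(-1,3);P=P[P[:,2]>0.012]
    H=P[(P[:,2]>.036)]; 
    print(n,len(P),"zmax",P[:,2].max(),"knob",len(H),H.mean(0),np.ptp(H,0),"min",P.min(0),P.max(0))
    q=P[:,:2];m=q.mean(0);_,_,V=np.linalg.svd(q-m);t=(q-m)@V[0];print("len",np.ptp(t),V[0])
P=W[150:290,330:490].reshape(-1,3)
for lo,hi in[(.02,.04),(.045,.055),(.055,.065),(.07,.08),(.08,.095),(.095,.12)]:
    H=P[(P[:,2]>lo)&(P[:,2]<hi)];print(lo,hi,len(H),H.mean(0),H.min(0),H.max(0))
E
```

```text
table z 0.00034250197851914965 [0.10803784 0.01741945 0.01627416 0.00687393]
big 419 zmax 1.7214891242148325 knob 163 [0.42747496 0.23564502 0.11020997] [0.37729416 0.1329276  1.68541364] min [0.15116244 0.13066267 0.01232886] [0.54851752 0.26359027 1.72148912]
len 0.402427892593086 [0.99853754 0.0540627 ]
small 200 zmax 1.7214891242148325 knob 38 [0.33191378 0.54089306 0.30690289] [0.28793505 0.51072603 1.68511793] min [0.15116244 0.13066267 0.01221189] [0.43909749 0.64643054 1.72148912]
len 0.556346279378272 [0.38286148 0.92380576]
0.02 0.04 4129 [ 0.54244053 -0.14586955  0.02982638] [ 0.31250168 -0.38943474  0.02000441] [0.73730816 0.15430441 0.03999579]
0.045 0.055 858 [ 0.49260551 -0.12160872  0.05008605] [ 0.39150877 -0.37903748  0.0450009 ] [0.73108457 0.15433872 0.05496046]
0.055 0.065 762 [ 0.58529117 -0.17324298  0.0600243 ] [ 0.39139523 -0.37823235  0.05500109] [0.74438216 0.15469993 0.06499784]
0.07 0.08 565 [ 0.66814986 -0.23641805  0.07485776] [ 0.42788937 -0.37129788  0.07000266] [0.74541288 0.15510091 0.07998635]
0.08 0.095 381 [ 0.65794972 -0.25197241  0.08473571] [ 0.42751644 -0.36992461  0.08005858] [0.74359719 0.15622506 0.09475323]
0.095 0.12 239 [ 0.69685946 -0.27610519  0.10833136] [ 0.5264925  -0.36093235  0.0951329 ] [0.73780176 0.15816003 0.11982801]
```

```bash
python3 - <<'E'
from h import *
c=load("top0.npz");W=world(c)
cv2.imwrite("pics/o_arm.png",ortho(c,.36,.58,.12,.32,.0004,.03))
cv2.imwrite("pics/o_st.png",ortho(c,.40,.70,-.30,.01,.0005,.03))
# plinth: mask z in .025-.037, edge
Z=W[...,2]
sub=(slice(150,290),slice(330,490))
P=W[sub].reshape(-1,3)
m=(P[:,2]>.02)&(P[:,2]<.2)&(np.hypot(P[:,0]-.55,P[:,1]+.142)<.16)
Q=P[m]
Pl=Q[(Q[:,2]>.024)&(Q[:,2]<.04)]
print(cv2.minEnclosingCircle(Pl[:,:2].astype(np.float32)))
tab=Q[(Q[:,2]>.075)&(Q[:,2]<.095)&(Q[:,0]<.48)];print("tab",len(tab),tab.mean(0))
sp=Q[(Q[:,2]>.085)&(Q[:,0]>.5)];print("sp",len(sp),sp.mean(0),np.ptp(sp,axis=0))
fl=Q[(Q[:,2]>.07)&(Q[:,0]>.5)];print("fl",len(fl),fl.mean(0),np.ptp(fl,axis=0),fl[:,:2].min(0)/2+fl[:,:2].max(0)/2)
jar=Q[(Q[:,2]>.052)&(Q[:,2]<.068)];print("jar",len(jar))
# console
con=Q[(Q[:,2]>.044)&(Q[:,2]<.055)&(Q[:,0]<.5)];r=cv2.minAreaRect(con[:,:2].astype(np.float32));print("con",len(con),r,con.mean(0))
# big arm
P=W[190:245,285:325].reshape(-1,3);P=P[(P[:,2]>.012)&(P[:,2]<.1)]
k=P[P[:,2]>.045];print("wing",len(k),k.mean(0));
b=P[(P[:,2]>.018)&(P[:,2]<.036)];print(len(b));hub=P[(P[:,2]>.036)];print("hub",len(hub),hub.mean(0),np.ptp(hub,axis=0),cv2.minEnclosingCircle(hub[:,:2].astype(np.float32)))
print("zmax",P[:,2].max(), "ptp",cv2.minAreaRect(P[:,:2].astype(np.float32)))
P=W[220:256,168:206].reshape(-1,3);P=P[(P[:,2]>.012)&(P[:,2]<.1)];print("small",P[:,2].max(),cv2.minAreaRect(P[:,:2].astype(np.float32)))
E
```

```text
((0.5493972301483154, -0.14198802411556244), 0.1595289409160614)
tab 32 [ 0.43653481 -0.08628252  0.08395157]
sp 47 [ 0.53896226 -0.11350363  0.0951581 ] [0.02902504 0.02895851 0.02465336]
fl 150 [ 0.53826972 -0.1136075   0.08154208] [0.04592533 0.05158452 0.03963879] [ 0.53995716 -0.11726736]
jar 719
con 590 ((0.44363293051719666, -0.119563527405262), (0.10425601899623871, 0.18758201599121094), 0.5186012983322144) [ 0.43997766 -0.09663524  0.04956063]
wing 73 [0.43717247 0.24004372 0.05843323]
244
hub 157 [0.43803468 0.23965708 0.04863243] [0.11369871 0.0710883  0.03694601] ((0.4736765921115875, 0.22424234449863434), 0.06341113150119781)
zmax 0.07302149426247895 ptp ((0.4719882011413574, 0.19725652039051056), (0.11913192272186279, 0.13560493290424347), 78.91995239257812)
small 0.051343634674666294 ((0.38809242844581604, 0.5920118093490601), (0.03484845533967018, 0.13600917160511017), 42.78044891357422)
```

View pics/o_arm.png

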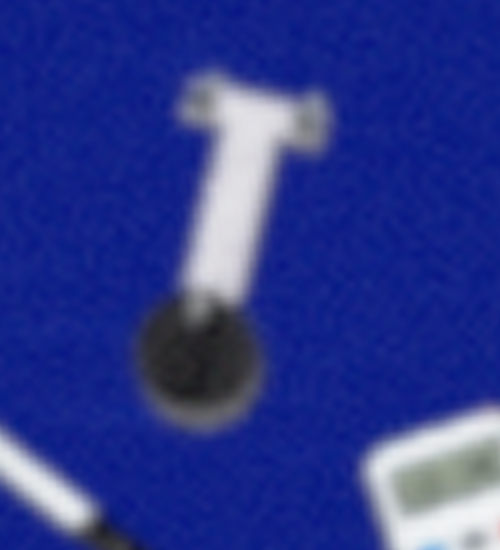

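View pics/o_st.png

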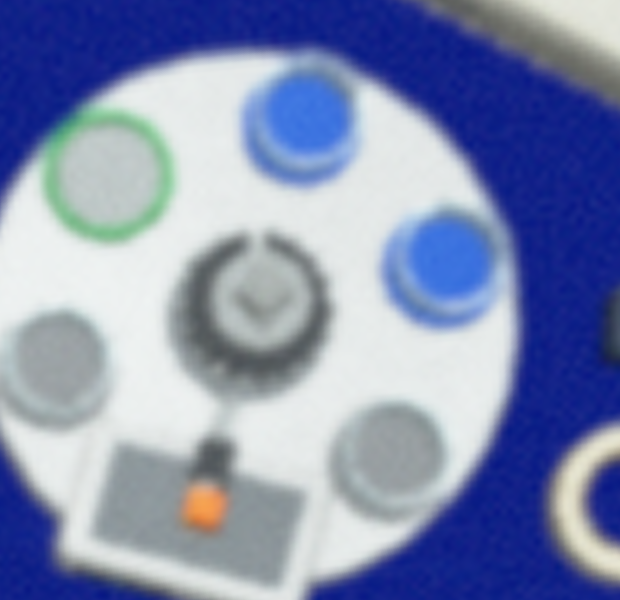

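```bash
cat >> h.py <<'E'
from scipy.spatial.transform import Rotation as Ro
def toolR(s):
    w,x,y,z=s["orientation"]; return Ro.from_quat([x,y,z,w]).as_matrix()
def yaw(s):
    """angle of tool z... of tool -z/z axis in plane: returns angle (deg) of tool z axis, tool y axis"""
    R=toolR(s); return np.degrees(np.arctan2(R[1,2],R[0,2])),np.degrees(np.arctan2(R[1,1],R[0,1]))
def go(s,p,zdir=None):
    """shift (cm) in tool axes to TCP point p, and turn so that tool z axis (or opposite) lies along zdir deg"""
    R=toolR(s); d=R.T@(np.asarray(p)-s["position"])*100
    print("shift cm",np.round(d,2),"tilt",np.degrees(np.arccos(-R[2,0])).round(2), "zax,yax deg",np.round(yaw(s),2),"q6",s["qpos"][5].round(3))
    if zdir is not None:
        for o in(0,180):
            t=(zdir+o-yaw(s)[0]+180)%360-180; print("turn",np.radians(-t).round(4),"for z at",zdir+o)
E
python3 - <<'E'
from h import *
from bench import manip
s=manip.state();print(s["clock"],toolR(s).round(3))
go(s,[.483,.230,.20],-12.5)
E
```

```text
1.0 [[-0.     0.224 -0.975]
 [-0.    -0.975 -0.224]
 [-1.    -0.     0.   ]]
shift cm [  1.39 -74.1  -52.22] tilt 0.0 zax,yax deg [-167.06  -77.06] q6 -0.095
turn -2.6976 for z at -12.5
turn 0.4439 for z at 167.5
```

move_arm(plan=[[0, 0, -74.1, -52.2, 0.444], [0, 0, -74.1, -52.2, 0.444], [0, 0, -74.1, -52.2, 0.444], [0, 0, -74.1, -52.2, 0.444], [0, 0, -74.1, -52.2, 0.444], [0, 0, -74.1, -52.2, 0.444], [0, 0, -74.1, -52.2, 0.444], [0, 0, -74.1, -52.2, 0.444]])

```text
clock: 1.8
position: [0.2915, -0.2372, 0.2142]
orientation: [-0.077, 0.703, -0.077, -0.703]
force: [1.3, -0.6, 0.5]
width: 0.0914
```

```bash
python3 - <<'E'
from h import *
from bench import manip
s=manip.state();print(s["clock"],s["position"],s["qpos"].round(2))
go(s,[.483,.230,.20],-12.5)
E
```

```text
1.8 [ 0.29154486 -0.23717401  0.21415087] [-0.84  0.14  1.91  0.    1.09  0.95]
shift cm [  1.4  -49.76  -8.54] tilt 0.05 zax,yax deg [ 167.46 -102.54] q6 0.947
turn 3.1409 for z at -12.5
turn -0.0007 for z at 167.5
```

move_arm(plan=[[0, 1, -49.8, -8.5, 0], [0, 1, -49.8, -8.5, 0], [0, 1, -49.8, -8.5, 0], [0, 1, -49.8, -8.5, 0], [0, 1, -49.8, -8.5, 0], [0, 1, -49.8, -8.5, 0], [0, 1, -49.8, -8.5, 0], [0, 1, -49.8, -8.5, 0]])

```text
clock: 2.6
position: [0.4404, 0.1279, 0.2064]
orientation: [-0.077, 0.703, -0.077, -0.702]
force: [0.8, -0.7, -0.6]
width: 0.091
```

```bash
python3 - <<'E'
from h import *
from bench import manip
s=manip.state();print(s["clock"],s["position"],s["qpos"].round(2))
go(s,[.483,.230,.20],-12.5)
c=manip.camera("side");cv2.imwrite("pics/side1.png",c["image"])
np.savez("side1.npz",**{k:c[k] for k in["image","z_map","mtx","extrinsics"]})
c0=load("side0.npz")
o=np.hstack([ortho(c0,.36,.58,.14,.32,.0005,.03),ortho(load("top0.npz"),.36,.58,.14,.32,.0005,.03)])
cv2.imwrite("pics/o_arm2.png",o)
o=np.hstack([ortho(c,.38,.70,-.28,.03,.0008,.03),ortho(load("top0.npz"),.38,.70,-.28,.03,.0008,.03)])
cv2.imwrite("pics/o_st2.png",o)
E
```

```text
2.6 [0.44042779 0.12786574 0.20640371] [ 0.15  0.27  1.75 -0.    1.12  1.94]
shift cm [  0.64 -10.89  -1.94] tilt 0.08 zax,yax deg [ 167.48 -102.52] q6 1.942
turn 3.1413 for z at -12.5
turn -0.0003 for z at 167.5
```

View pics/o_arm2.png

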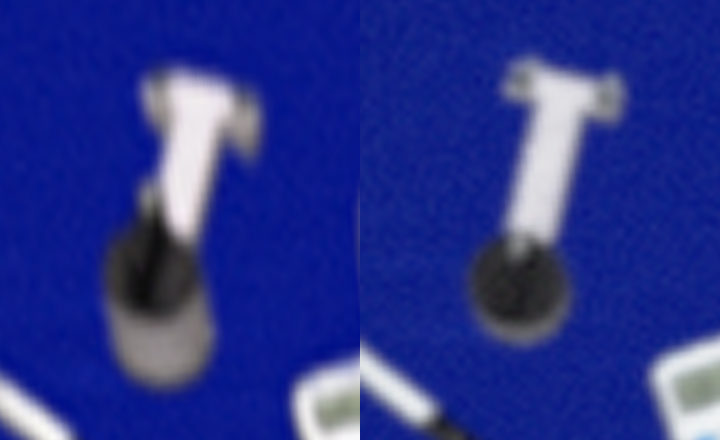

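View pics/o_st2.png

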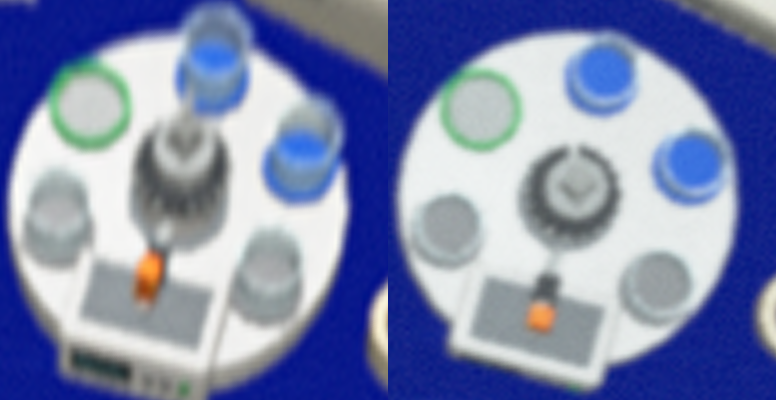

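View pics/side1.png

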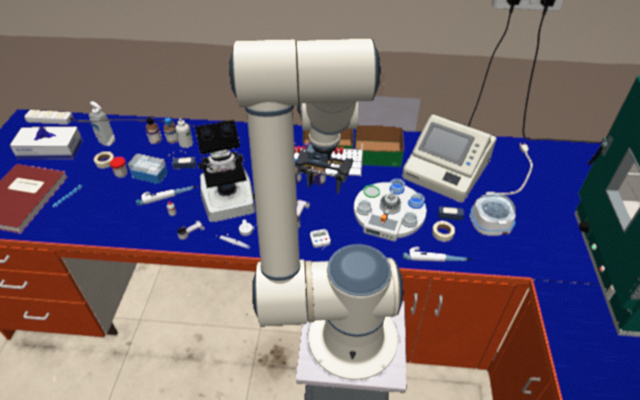

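```bash
cat > armfit.py <<'E'
from h import *
from scipy.optimize import least_squares
def armfit(c,x0,x1,y0,y1,h0=0.0,dbg=None):
    r=.0004
    im=ortho(c,x0,x1,y0,y1,r,h0+.029).astype(float)
    white=im[...,2] # red channel: high for white, low for blue/black
    pts=[]
    rows=range(im.shape[0])
    th=110
    M=(white>th)
    n,l,st,ce=cv2.connectedComponentsWithStats(M.astype(np.uint8))
    k=1+np.argmax(st[1:,4]); M=l==k
    for i in rows:
        j=np.where(M[i])[0]
        if len(j)and .016<len(j)*r<.030: pts.append((x1-i*r,y1-j.mean()*r,len(j)*r))
    return np.array(pts)
E
python3 - <<'E'
from armfit import *
c=load("top0.npz")
r=.0004
p=armfit(c,.36,.58,.16,.32);p=p[(p[:,0]>.47)&(p[:,0]<.52)]
a=np.polyfit(p[:,0],p[:,1],1);print(len(p),a,np.degrees(np.arctan(a[0])),p[:,2].mean())
# black disc at h=.041 and head end
im=ortho(c,.36,.58,.16,.32,r,.041)
blk=(im.max(2)<95).astype(np.uint8)
n,l,st,ce=cv2.connectedComponentsWithStats(blk);
for k in range(1,n):
    if st[k,4]>2000: 
        ys,xs=np.where(l==k);(cc,rr)=cv2.minEnclosingCircle(np.stack([xs,ys],1).astype(np.float32))
        print(st[k],.58-ce[k][1]*r,.32-ce[k][0]*r,"circ",.58-cc[1]*r,.32-cc[0]*r,rr*r)
print("axis y at .437:",np.polyval(a,.437))
# same for side0
c=load("side0.npz")
p=armfit(c,.36,.58,.16,.32);p=p[(p[:,0]>.49)&(p[:,0]<.52)]
if len(p)>5:
    a=np.polyfit(p[:,0],p[:,1],1);print("side",len(p),a,np.degrees(np.arctan(a[0])),p[:,2].mean(), np.polyval(a,[.437,.483]))
# head far edge along axis: profile in top at h=.031
c=load("top0.npz"); im=ortho(c,.36,.60,.16,.32,r,.031)
for off in(-.01,0,.01):
    ang=np.radians(-12.5);t=np.arange(.08,.125,.002)
    q=np.array([.437,.24])+np.outer(t,[np.cos(ang),np.sin(ang)])+off*np.array([-np.sin(ang),np.cos(ang)])
    print(off,[(round(tt,3),int(im[int((.60-a_)/r),int((.32-b_)/r),2])) for tt,(a_,b_) in zip(t,q)])
E
```

```text
125 [-0.2387957   0.34599563] -13.43047212193051 0.027017600000000006
[  139   303   121   114 10333] 0.4355502951708119 0.24063737539920643 circ 0.4372035156249999 0.23994771118164063 0.024588906860351565
axis y at .437: 0.24164190967741928
side 45 [-0.24237228  0.34747725] -13.624183060853616 0.02726222222222223 [0.24156056 0.23041144]
-0.01 [(np.float64(0.08), 172), (np.float64(0.082), 176), (np.float64(0.084), 177), (np.float64(0.086), 175), (np.float64(0.088), 170), (np.float64(0.09), 178), (np.float64(0.092), 189), (np.float64(0.094), 202), (np.float64(0.096), 213), (np.float64(0.098), 215), (np.float64(0.1), 216), (np.float64(0.102), 209), (np.float64(0.104), 196), (np.float64(0.106), 171), (np.float64(0.108), 129), (np.float64(0.11), 85), (np.float64(0.112), 50), (np.float64(0.114), 25), (np.float64(0.116), 17), (np.float64(0.118), 13), (np.float64(0.12), 16), (np.float64(0.122), 17), (np.float64(0.124), 15)]
0 [(np.float64(0.08), 220), (np.float64(0.082), 220), (np.float64(0.084), 220), (np.float64(0.086), 221), (np.float64(0.088), 222), (np.float64(0.09), 224), (np.float64(
[... 308 characters left out ...]
116), 22), (np.float64(0.118), 13), (np.float64(0.12), 10), (np.float64(0.122), 16), (np.float64(0.124), 19)]
0.01 [(np.float64(0.08), 158), (np.float64(0.082), 158), (np.float64(0.084), 171), (np.float64(0.086), 171), (np.float64(0.088), 170), (np.float64(0.09), 173), (np.float64(0.092), 185), (np.float64(0.094), 199), (np.float64(0.096), 211), (np.float64(0.098), 217), (np.float64(0.1), 217), (np.float64(0.102), 213), (np.float64(0.104), 198), (np.float64(0.106), 178), (np.float64(0.108), 137), (np.float64(0.11), 101), (np.float64(0.112), 61), (np.float64(0.114), 35), (np.float64(0.116), 19), (np.float64(0.118), 17), (np.float64(0.12), 17), (np.float64(0.122), 15), (np.float64(0.124), 11)]
```

```bash
python3 - <<'E'
from h import *
from bench import manip
s=manip.state()
go(s,[.4827,.2305,.06],-13.5)
E
```

```text
shift cm [ 14.68 -10.28  -1.73] tilt 0.24 zax,yax deg [ 167.59 -102.41] q6 1.949
turn -3.1225 for z at -13.5
turn 0.0191 for z at 166.5
```

move_arm(plan=[[0.3, 2, -5, -0.9, 0.019], [0.3, 5, -9.5, -1.6, 0.019], [0.3, 9, -10.3, -1.7, 0.019], [0.3, 13, -10.3, -1.7, 0.019], [0.3, 15, -10.3, -1.7, 0.019], [0.3, 15, -10.3, -1.7, 0.019]])

```text
clock: 3.25
position: [0.4808, 0.2303, 0.0544]
orientation: [0.083, -0.702, 0.083, 0.703]
force: [0.0, -0.8, 1.3]
width: 0.0637
```

```bash
python3 - <<'E'
from h import *
from bench import manip
s=manip.state();print(s["clock"],s["position"],s["force"],s["width"])
go(s,[.4827,.2305,.005],-13.5)
E
```

```text
3.25 [0.4807688  0.23034353 0.05435142] [ 0.00422006 -0.76974295  1.25466125] 0.06372545164627882
shift cm [ 4.93 -0.06 -0.19] tilt 0.06 zax,yax deg [ 166.53 -103.47] q6 2.139
turn -3.1411 for z at -13.5
turn 0.0005 for z at 166.5
```

move_arm(plan=[[0.3, 3, 0, -0.2, 0], [0.3, 4.9, 0, -0.2, 0], [0.3, 4.9, 0, -0.2, 0], [0.9, 4.9, 0, -0.2, 0], [1, 4.9, 0, -0.2, 0], [1, 4.9, 0, -0.2, 0], [1, 4.9, 0, -0.2, 0]], newtons=45)

```text
clock: 3.95
position: [0.4831, 0.2301, 0.0062]
orientation: [-0.083, 0.702, -0.083, -0.702]
force: [-0.1, 0.2, 0.3]
width: 0.0351
```

```bash
python3 - <<'E'
from h import *
from bench import manip
s=manip.state();print(s["clock"],s["position"],s["force"],s["moment"],s["width"],yaw(s))
E
```

```text
3.95 [0.48313957 0.2300612  0.00619467] [-0.07795161  0.23945804  0.34537676] [0.01854192 0.06672557 0.01172023] 0.035068110634815616 (np.float64(166.5247766313025), np.float64(-103.47522073757368))
```

Fingers are still closing; let them grip, then lift.

move_arm(plan=[[1, 0.1, 0, 0, 0], [1, 0.1, 0, 0, 0], [1, 0.1, 0, 0, 0], [1, 0.1, 0, 0, 0]])

```text
clock: 4.35
position: [0.4836, 0.2303, 0.0056]
orientation: [-0.083, 0.703, -0.082, -0.702]
force: [-0.1, 1.0, 7.0]
width: 0.0217
```

move_arm(plan=[[1, -1, 0, 0, 0], [1, -4, 0, 0, 0], [1, -8, 0, 0, 0], [1, -12, 0, 0, 0], [1, -15, 0, 0, 0], [1, -15, 0, 0, 0]])

```text
clock: 4.95
position: [0.4851, 0.2307, 0.1598]
orientation: [-0.084, 0.705, -0.081, -0.7]
force: [-0.4, 0.6, -4.0]
width: 0.0218
```

```bash
python3 - <<'E'
from h import *
from bench import manip
s=manip.state();print(s["clock"],s["position"],s["force"],s["moment"],s["width"],yaw(s),s["qpos"])
E
```

```text
4.95 [0.48511896 0.23070186 0.15982008] [-0.41892731  0.57887576 -4.04181547] [ 0.01523344 -0.08635422 -0.02003014] 0.021797665446061338 (np.float64(166.5372063318918), np.float64(-103.46102964133947)) [3.32224463e-01 4.30312638e-01 1.63609180e+00 8.64283666e-04
 1.06725641e+00 2.13756143e+00]
```

```bash
python3 - <<'E'
from h import *
r=.0004
for n in("top0","side1"):
    c=load(n+".npz"); X1,Y1=.70,.03
    def o(h): return ortho(c,.38,.70,-.30,.03,r,h).astype(int)
    im=o(.037); B,G,R=im[...,0],im[...,1],im[...,2]
    g=((G-R>25)&(G-B>15)).astype(np.uint8); nn,l,st,ce=cv2.connectedComponentsWithStats(g);k=1+np.argmax(st[1:,4])
    ys,xs=np.where(l==k);cc,rr=cv2.minEnclosingCircle(np.stack([xs,ys],1).astype(np.float32));e=cv2.fitEllipse(cv2.convexHull(np.stack([xs,ys],1).astype(np.int32)))
    print(n,"green",st[k,4],X1-cc[1]*r,Y1-cc[0]*r,rr*r,"ell",X1-e[0][1]*r,Y1-e[0][0]*r,np.array(e[1])*r)
    im=o(.075); B,G,R=im[...,0],im[...,1],im[...,2]
    g=((R-B>60)).astype(np.uint8); nn,l,st,ce=cv2.connectedComponentsWithStats(g);k=1+np.argmax(st[1:,4]);print("orange",st[k,4],X1-ce[k][1]*r,Y1-ce[k][0]*r, st[k][2:4]*r)
    # plinth mask
    im=o(.03);B,G,R=im[...,0],im[...,1],im[...,2]
    cv2.imwrite(f"pics/fl_{n}.png",cv2.resize(ortho(c,.49,.59,-.165,-.065,.0002,.075),None,fx=1,fy=1))
    # rays from approx centre, find last white->blue transition (R crosses 110) on arcs
    from scipy.optimize import least_squares
    C=np.array([.5385,-.1135]);pts=[]
    for a in np.radians(np.arange(-60,200,3) if n=="top0" else np.arange(-30,130,3)):
        t=np.arange(.11,.16,.0002);q=C+np.outer(t,[np.cos(a),np.sin(a)])
        v=cv2.remap(R.astype(np.float32),((Y1-q[:,1])/r).astype(np.float32)[None],((X1-q[:,0])/r).astype(np.float32)[None],1)[0]
        i=np.where(v<115)[0]
        if len(i) and i[0]>10: pts.append(q[i[0]])
    pts=np.array(pts)
    f=least_squares(lambda p:np.hypot(pts[:,0]-p[0],pts[:,1]-p[1])-p[2],[*C,.135],loss="soft_l1",f_scale=.001);print("plinth",f.x,np.abs(f.fun).mean(),len(pts))
    f=least_squares(lambda p:np.hypot(pts[:,0]-p[0],pts[:,1]-p[1])-.1355,C,loss="soft_l1",f_scale=.001);print("plinth fixed r",f.x,len(pts))
E
```

```text
top0 green 11030 0.6109972167968749 -0.04352478637695313 0.03438397216796875 ell 0.610659307861328 -0.04370490112304688 [0.06714356 0.06843286]
orange 2267 0.4384215262461402 -0.08610480811645346 [0.0216 0.0216]
plinth [ 0.53591006 -0.11481691  0.1383551 ] 0.0021109053291952164 79
plinth fixed r [ 0.53813127 -0.11263375] 79
side1 green 12512 0.608706622314453 -0.043035540771484374 0.03651463928222656 ell 0.6082078735351562 -0.04222546997070313 [0.0670304  0.07163777]
orange 4124 0.4377213385063045 -0.08479835111542193 [0.022  0.0392]
plinth [ 0.53318909 -0.11653722  0.14111777] 0.0019808395266762728 46
plinth fixed r [ 0.53624586 -0.11080884] 46
```

View pics/fl_top0.png

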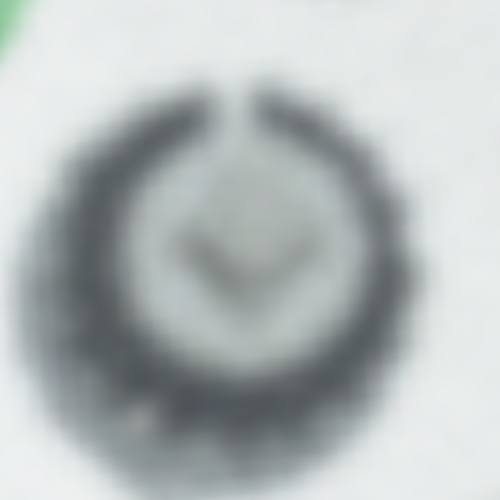

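View pics/fl_side1.png

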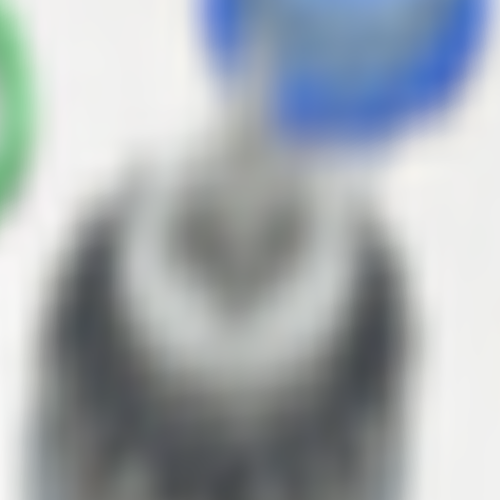

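```bash
python3 - <<'E'
from h import *
from bench import manip
ims=[];zs=[]
for i in range(5):
    c=manip.camera("top");ims.append(c["image"].astype(float));zs.append(c["z_map"])
c=dict(image=np.mean(ims,0).astype(np.uint8),z_map=np.median(zs,0),mtx=c["mtx"],extrinsics=c["extrinsics"]);np.savez("top1.npz",**c)
tiles=[]
for h in(.055,.063,.075,.109):
    o=ortho(c,.489,.589,-.1634,-.0634,.00025,h); o=cv2.convertScaleAbs(o,alpha=1.3,beta=-40)
    cv2.drawMarker(o,(200,200),(0,0,255),cv2.MARKER_CROSS,10,1);tiles.append(o)
cv2.imwrite("pics/sp_tiles.png",cv2.resize(np.vstack([np.hstack(tiles[:2]),np.hstack(tiles[2:])]),(800,800))[:,:])
cv2.imwrite("pics/sp_tiles.png",np.hstack(tiles[1:3]))
cv2.imwrite("pics/sp_tiles2.png",np.hstack([tiles[0],tiles[3]]))
cv2.imwrite("pics/top1.png",c["image"])
E
```

```text
(no output)
```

View pics/sp_tiles.png

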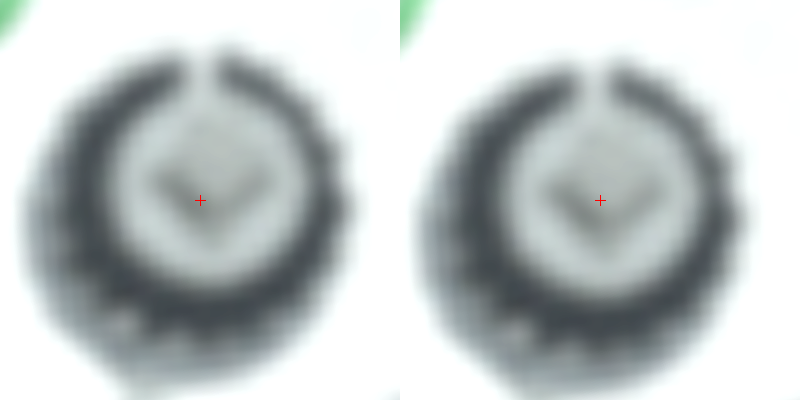

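View pics/sp_tiles2.png

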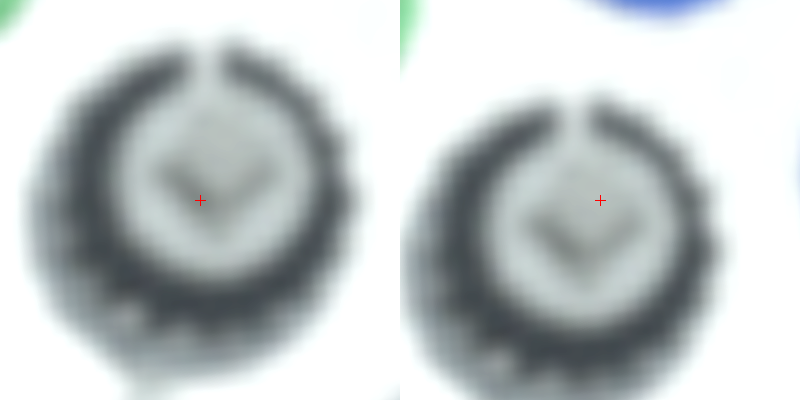

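View pics/top1.png

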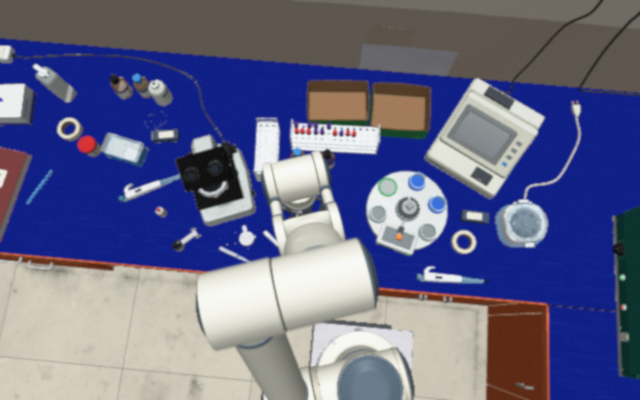

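```bash
python3 - <<'E'
from h import *
from bench import manip
s=manip.state();print(s["clock"],s["position"],s["force"],s["moment"])
go(s,[.587,-.1142,.160],-1)
E
```

```text
5.2 [0.48247513 0.22974604 0.15432494] [-1.23354085  0.44121186 -3.70124977] [-0.007119   -0.11417759  0.00096804]
shift cm [ -0.59  31.01 -18.17] tilt 0.07 zax,yax deg [ 166.53 -103.47] q6 2.138
turn 2.924 for z at -1
turn -0.2176 for z at 179
```

move_arm(plan=[[1, -0.6, 4, -2.3, -0.03], [1, -0.6, 8, -4.6, -0.06], [1, -0.6, 12, -7, -0.09], [1, -0.6, 16, -9.4, -0.12], [1, -0.6, 20, -11.7, -0.15], [1, -0.6, 24, -14, -0.18], [1, -0.6, 28, -16.4, -0.2], [1, -0.6, 31, -18.2, -0.218]])

```text
clock: 6.0
position: [0.5872, -0.1168, 0.1586]
orientation: [0.006, -0.706, 0.006, 0.708]
force: [0.7, 0.7, -2.9]
width: 0.0218
```

```bash
python3 - <<'E'
from h import *
from bench import manip
s=manip.state();print(s["clock"],s["position"],s["force"],s["moment"])
go(s,[.587,-.1142,.160],-1)
E
```

```text
6.0 [ 0.58718235 -0.11679282  0.15861054] [ 0.74894365  0.74151881 -2.91091897] [ 0.05650148 -0.07754363  0.00976198]
shift cm [-0.14 -0.26  0.02] tilt 0.18 zax,yax deg [179.01 -90.99] q6 1.292
turn -3.1415 for z at -1
turn 0.0001 for z at 179
```

move_arm(plan=[[1, 0, -0.2, 0, 0], [1, 0, -0.2, 0, 0]])

```text
clock: 6.2
position: [0.5864, -0.1153, 0.157]
orientation: [0.007, -0.705, 0.006, 0.709]
force: [-1.4, 0.0, -3.1]
width: 0.0216
```

```bash
python3 - <<'E'
from h import *
from bench import manip
for n in("top","side"):
    c=manip.camera(n);np.savez(n+"2.npz",**{k:c[k] for k in["image","z_map","mtx","extrinsics"]})
    p=proj(c,[[.539,-.1134,.109]])[0].astype(int)
    cv2.imwrite(f"pics/{n}2.png",cv2.resize(c["image"][p[1]-70:p[1]+70,p[0]-100:p[0]+100],None,fx=4,fy=4,interpolation=2))
    print(n,p)
s=manip.state();print(s["clock"],s["position"],yaw(s))
E
```

```text
top [410 204]
side [391 191]
6.3 [ 0.58641264 -0.11394425  0.157656  ] (np.float64(179.01529676040462), np.float64(-90.98514881442924))
```

View pics/top2.png

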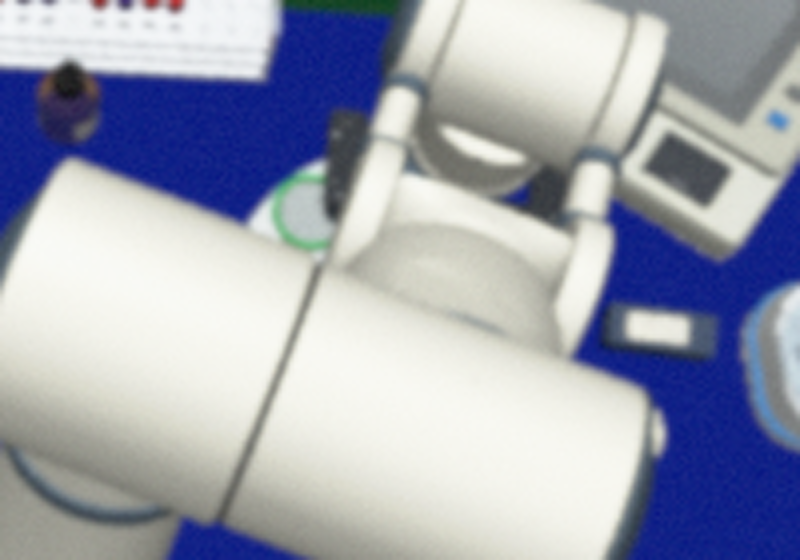

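View pics/side2.png

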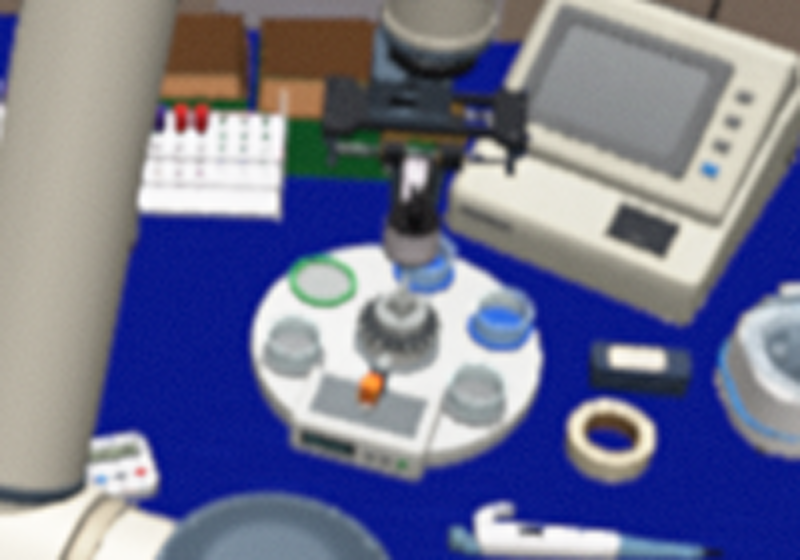

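```bash
cat > ov.py <<'E'
from h import *
def overlay(c,items,ctr,fn,w=60,hh=45,f=6):
    im=cv2.resize(c["image"],None,fx=f,fy=f,interpolation=2)
    for (cx,cy,z,r,col) in items:
        a=np.linspace(0,2*np.pi,90);P=np.stack([cx+r*np.cos(a),cy+r*np.sin(a),0*a+z],1)
        p=((proj(c,P)+.5)*f).astype(np.int32);cv2.polylines(im,[p],True,col,1)
    u,v=((proj(c,[ctr])[0])*f).astype(int)
    cv2.imwrite(fn,im[max(0,v-hh*f):v+hh*f,max(0,u-w*f):u+w*f])
E
python3 - <<'E'
from ov import *
c=load("side2.npz"); t=np.array([.58641,-.11394,.15766]);h=t[:2]+.048*np.array([-1,.0175])
print(h)
overlay(c,[(h[0],h[1],t[2]-.0056,.025,(0,0,255)),(h[0],h[1],t[2]-.0056+.034,.025,(0,0,255)),(.539,-.1134,.075,.024,(0,255,0)),(.539,-.1134,.03,.135,(0,255,255)),(.6107,-.0436,.037,.033,(255,0,255))],[.539,-.1134,.12],"pics/ov2.png")
E
```

```text
[ 0.53841 -0.1131 ]
```

View pics/ov2.png

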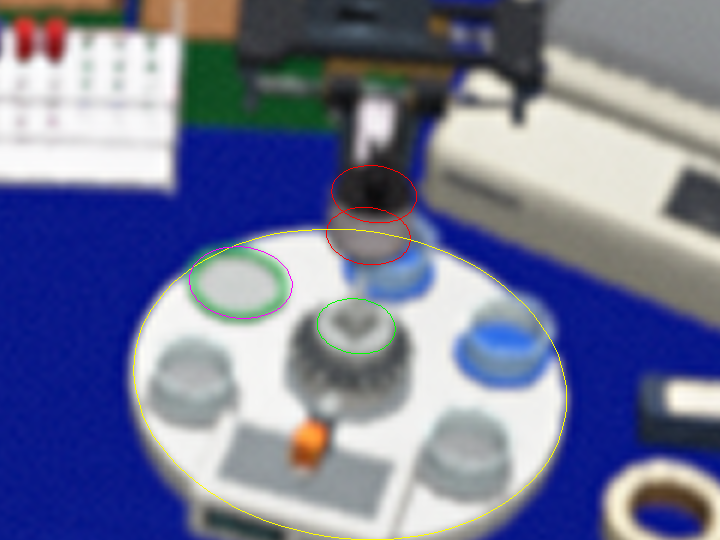

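```bash
python3 - <<'E'
from h import *
from bench import manip
s=manip.state();print(s["force"],s["moment"],s["position"])
go(s,[.587,-.1142,.118],-1)
E
```

```text
[ 0.60915025  0.87292254 -3.21840874] [ 0.0456612  -0.05746367 -0.03670612] [ 0.58641264 -0.11394425  0.157656  ]
shift cm [ 3.97  0.03 -0.08] tilt 0.31 zax,yax deg [179.02 -90.99] q6 1.296
turn -3.1413 for z at -1
turn 0.0003 for z at 179
```

move_arm(plan=[[1, 1.5, 0.03, -0.08, 0], [1, 3, 0.03, -0.08, 0], [1, 3.9, 0.03, -0.08, 0], [1, 3.9, 0.03, -0.08, 0], [1, 3.9, 0.03, -0.08, 0]])

```text
clock: 6.8
position: [0.5871, -0.1137, 0.1189]
orientation: [0.006, -0.705, 0.005, 0.709]
force: [0.4, 0.2, -3.0]
width: 0.0219
```

```bash
python3 - <<'E'
from ov import *
from bench import manip
c=manip.camera("side");s=manip.state();print(s["clock"],s["force"],s["moment"],s["position"])
go(s,[.587,-.1142,.118],-1)
np.savez("side3.npz",**{k:c[k] for k in["image","z_map","mtx","extrinsics"]})
t=s["position"];h=t[:2]+.048*np.array([-1,.0175]);print(h)
overlay(c,[(h[0],h[1],t[2]-.0056,.025,(0,0,255)),(h[0],h[1],t[2]-.0056+.034,.025,(0,0,255)),(.539,-.1134,.075,.024,(0,255,0))],[.539,-.1134,.10],"pics/ov3.png",30,25,14)
E
```

```text
6.85 [ 0.36279466  0.25182565 -3.67066624] [ 0.00830511 -0.04024649  0.02743951] [ 0.58733325 -0.11395089  0.11924297]
shift cm [0.12 0.03 0.03] tilt 0.27 zax,yax deg [179.04 -90.96] q6 1.296
turn -3.1408 for z at -1
turn 0.0008 for z at 179
[ 0.53933325 -0.11311089]
```

View pics/ov3.png

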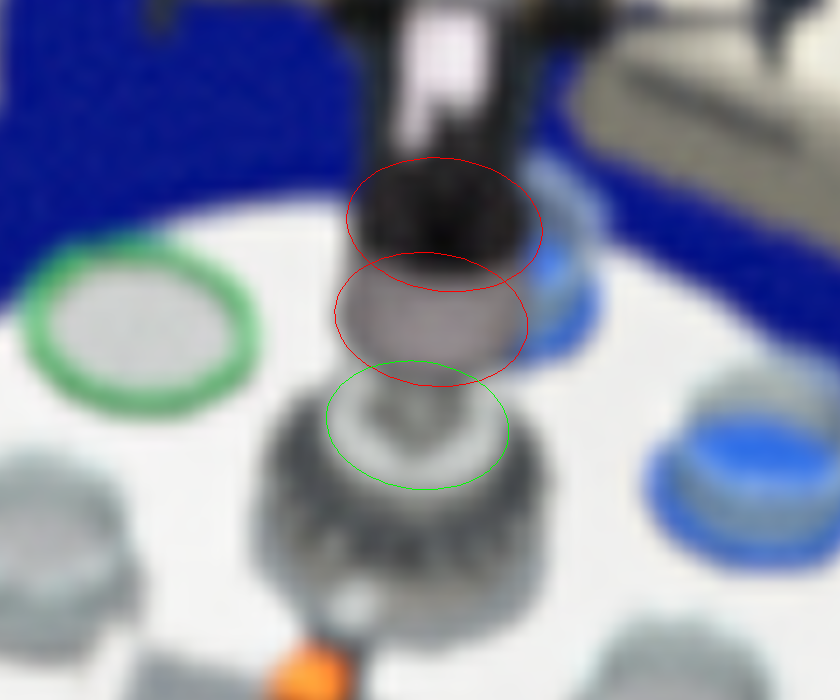

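move_arm(plan=[[1, 0.5, 0.03, 0.03, 0], [1, 1, 0.03, 0.03, 0], [1, 1.3, 0.03, 0.03, 0], [1, 1.6, 0.03, 0.03, 0], [1, 1.6, 0.03, 0.03, 0]])

```text
clock: 7.35
position: [0.5867, -0.1142, 0.1028]
orientation: [0.006, -0.705, 0.005, 0.709]
force: [0.1, 0.7, -3.8]
width: 0.022
```

move_arm(plan=[[1, 0.3, 0, 0, 0], [1, 0.6, 0, 0, 0], [1, 0.8, 0, 0, 0], [1, 0.8, 0, 0, 0]])

```text
clock: 7.75
position: [0.5865, -0.1141, 0.0944]
orientation: [0.007, -0.705, 0.005, 0.709]
force: [-0.6, -0.6, -2.7]
width: 0.0216
```

move_arm(plan=[[1, 0.3, 0, 0, 0], [1, 0.5, 0, 0, 0], [1, 0.7, 0, 0, 0], [1, 0.7, 0, 0, 0]])

```text
clock: 8.15
position: [0.5864, -0.1141, 0.0871]
orientation: [0.007, -0.705, 0.005, 0.709]
force: [0.0, 0.1, -3.2]
width: 0.0217
```

```bash
python3 - <<'E'
from h import *
from bench import manip
s=manip.state();print(s["force"],s["moment"],s["position"])
go(s,[.587,-.1142,.0806],-1)
E
```

```text
[ 0.04629377  0.09977865 -3.24285732] [ 0.00969879 -0.19522321 -0.01316337] [ 0.58638286 -0.11406633  0.0871348 ]
shift cm [ 0.65  0.01 -0.07] tilt 0.35 zax,yax deg [179.04 -90.96] q6 1.295
turn -3.141 for z at -1
turn 0.0006 for z at 179
```

move_arm(plan=[[1, 0.3, 0, -0.04, 0], [1, 0.5, 0, -0.05, 0], [1, 0.65, 0, -0.05, 0], [1, 0.7, 0, -0.05, 0]])

```text
clock: 8.55
position: [0.5868, -0.1141, 0.0802]
orientation: [0.007, -0.705, 0.005, 0.709]
force: [-1.7, 1.4, 6.9]
width: 0.0218
```

```bash
python3 - <<'E'
from h import *
from bench import manip
s=manip.state();print(s["force"],s["moment"],s["position"])
go(s,[.587,-.1142,.0806],-1)
E
```

```text
[-1.68242944  1.40832942  6.93475035] [ 0.17721267  0.54234542 -0.00640463] [ 0.5868335  -0.11406373  0.08024571]
shift cm [-0.04  0.01 -0.02] tilt 0.35 zax,yax deg [179.04 -90.96] q6 1.296
turn -3.1409 for z at -1
turn 0.0006 for z at 179
```

move_arm(plan=[[1, 0, -0.48, 0.02, -0.1], [1, 0, -0.95, 0.1, -0.2], [1, 0, -1.42, 0.21, -0.3], [1, 0, -1.87, 0.38, -0.4], [1, 0, -2.3, 0.59, -0.5], [1, 0, -2.71, 0.84, -0.6], [1, 0, -3.09, 1.13, -0.7], [1, 0, -3.41, 1.42, -0.789]])

```text
clock: 9.35
position: [0.5738, -0.0805, 0.0806]
orientation: [-0.267, -0.653, -0.268, 0.656]
force: [2.5, -9.2, -3.5]
width: 0.0218
```

```bash
python3 - <<'E'
from h import *
from bench import manip
s=manip.state();print(s["force"],s["moment"],s["position"])
a=np.radians(44.2);go(s,[.539+.048*np.cos(a),-.1134+.048*np.sin(a),.0806],44.2)
E
```

```text
[ 2.51639124 -9.20348632 -3.51752229] [-1.41027238 -0.50822156  0.32458625] [ 0.57376619 -0.08049443  0.0805955 ]
shift cm [-0.   -0.06 -0.01] tilt 0.26 zax,yax deg [-135.49  -45.49] q6 0.553
turn -3.1362 for z at 44.2
turn 0.0053 for z at 224.2
```

move_arm(plan=[[1, 0.05, 0, 0, 0.005], [1, 0.1, 0, 0, 0.005], [1, 0.1, 0, 0, 0.005]])

```text
clock: 9.65
position: [0.5743, -0.0809, 0.0803]
orientation: [-0.266, -0.654, -0.266, 0.656]
force: [-0.8, -3.4, 8.3]
width: 0.0215
```

```bash
python3 - <<'E'
from ov import *
from bench import manip
c=manip.camera("side");s=manip.state();print(s["clock"],s["force"],s["moment"],s["position"],yaw(s))
np.savez("side4.npz",**{k:c[k] for k in["image","z_map","mtx","extrinsics"]})
t=s["position"];a=np.radians(44.3);h=t[:2]-.048*np.array([np.cos(a),np.sin(a)]);print(h)
overlay(c,[(h[0],h[1],.075,.025,(0,0,255)),(h[0],h[1],.109,.025,(0,0,255)),(.6107,-.0436,.037,.033,(0,255,0))],[.56,-.1,.08],"pics/ov4.png",35,28,11)
E
```

```text
9.7 [-0.37623898 -2.70805399  8.07185941] [-0.60536596  0.32285176  0.07547788] [ 0.5742693  -0.08086343  0.08026805] (np.float64(-135.8279812511221), np.float64(-45.82831199724062))
[ 0.53991604 -0.11438736]
```

View pics/ov4.png

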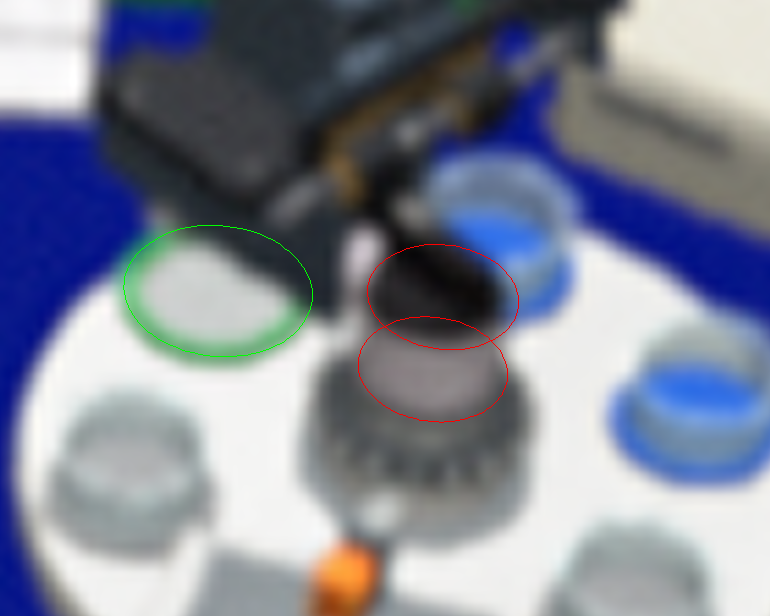

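move_arm(plan=[[0.45, 0, 0, 0, 0], [0.45, 0, 0, 0, 0], [0.45, 0, 0, 0, 0], [0.45, 0, 0, 0, 0], [0.45, -3, 0, 0, 0], [0.45, -7, 0, 0, 0], [0.45, -10.5, 0, 0, 0], [0.45, -10.5, 0, 0, 0]])

```text
clock: 10.5
position: [0.577, -0.0813, 0.1898]
orientation: [0.267, 0.656, 0.265, -0.654]
force: [0.3, 0.1, -1.2]
width: 0.0502
```

```bash
python3 - <<'E'
from ov import *
from bench import manip
c=manip.camera("side");s=manip.state();print(s["clock"],s["force"],s["position"],yaw(s),s["width"])
np.savez("side5.npz",**{k:c[k] for k in["image","z_map","mtx","extrinsics"]})
h=[.539,-.1134];a=np.radians(44.2);u=np.array([np.cos(a),np.sin(a)])
k=h+.1*u
overlay(c,[(h[0],h[1],.075,.025,(0,0,255)),(h[0],h[1],.109,.025,(0,0,255)),(.6107,-.0436,.037,.033,(0,255,0)),(k[0],k[1],.105,.004,(0,0,255)),(k[0],k[1],.075,.004,(255,0,255))],[.56,-.1,.08],"pics/ov5.png",35,28,11)
# lock pose
th=np.radians(-15.7);x=np.array([np.cos(th),np.sin(th)])
tab=h-.107*x;print("tab",tab)
go(s,[*tab,.15],-15.7)
E
```

```text
10.55 [ 0.10497509  0.44266519 -0.49016074] [ 0.57591086 -0.08108503  0.18743765] (np.float64(-135.83204501115196), np.float64(-45.83201827280413)) 0.0500286006004722
tab [ 0.43599198 -0.08444575]
shift cm [ 3.73 -9.51 10.27] tilt 0.09 zax,yax deg [-135.83  -45.83] q6 0.558
turn -2.0967 for z at -15.7
turn 1.0449 for z at 164.3
```

View pics/ov5.png

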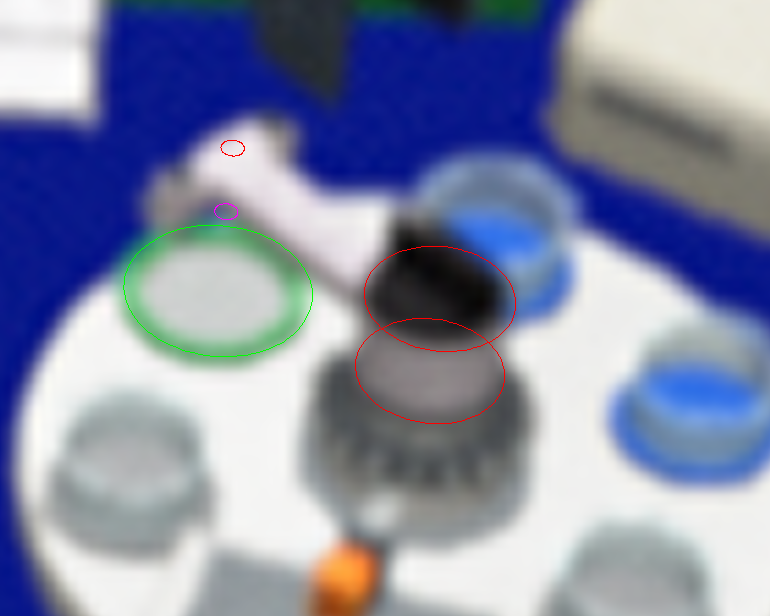

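move_arm(plan=[[0.5, 0, -1.5, 1.5, 0.14], [0.5, 0, -3, 3, 0.28], [0.5, 0, -4.5, 4.5, 0.42], [0.5, 0, -6, 6, 0.56], [0.5, 0, -7.5, 7.5, 0.7], [0.5, 0, -8.7, 9.2, 0.84], [0.5, 1, -9.5, 10.3, 0.98], [0.5, 2, -9.5, 10.3, 1.045]])

```text
clock: 11.35
position: [0.4335, -0.0845, 0.1663]
orientation: [0.098, -0.7, 0.099, 0.701]
force: [-1.0, -0.1, -0.0]
width: 0.0458
```

```bash
python3 - <<'E'
from ov import *
from bench import manip
s=manip.state();print(s["clock"],s["force"],s["position"],yaw(s),s["width"])
go(s,[.436,-.0845,.062],-15.7)
E
```

```text
11.35 [-0.95018854 -0.09890637 -0.01712852] [ 0.43354963 -0.0844887   0.16632834] (np.float64(163.94180234804205), np.float64(-106.05814137582391)) 0.045789269255724005
shift cm [10.43 -0.08 -0.25] tilt 0.08 zax,yax deg [ 163.94 -106.06] q6 1.525
turn 3.1353 for z at -15.7
turn -0.0063 for z at 164.3
```

move_arm(plan=[[0.5, 4, -0.08, -0.25, -0.006], [0.5, 7.5, -0.08, -0.25, -0.006], [0.5, 10, -0.08, -0.25, -0.006], [0.5, 10.4, -0.08, -0.25, -0.006], [0.5, 10.4, -0.08, -0.25, -0.006], [0.8, 10.4, -0.08, -0.25, -0.006], [1, 10.4, -0.08, -0.25, -0.006], [1, 10.4, -0.08, -0.25, -0.006]], newtons=40)

```text
clock: 12.15
position: [0.4366, -0.0846, 0.0632]
orientation: [-0.096, 0.701, -0.097, -0.7]
force: [-0.2, 0.6, -0.2]
width: 0.0246
```

move_arm(plan=[[1, 0, 0, 0, 0], [1, 0, 0, 0, 0], [1, 0, 0, 0, 0]])

```text
clock: 12.45
position: [0.4369, -0.0843, 0.0636]
orientation: [-0.096, 0.701, -0.097, -0.7]
force: [2.2, 6.8, 1.8]
width: 0.0168
```

```bash
python3 - <<'E'
from ov import *
from bench import manip
s=manip.state();print(s["clock"],s["force"],s["position"],yaw(s),s["width"])
go(s,[.436,-.0845,.062],-15.7)
E
```

```text
12.45 [2.19028984 6.78909263 1.7657703 ] [ 0.43687651 -0.08425755  0.06357093] (np.float64(164.27724020566592), np.float64(-105.72280130148195)) 0.01677293153392567
shift cm [0.16 0.05 0.08] tilt 0.09 zax,yax deg [ 164.28 -105.72] q6 1.521
turn 3.1412 for z at -15.7
turn -0.0004 for z at 164.3
```

move_arm(plan=[[1, 0, 0.03, -0.3, 0], [1, 0, 0.03, -0.6, 0], [1, 0, 0.03, -0.85, 0], [1, 0, 0.03, -0.85, 0]])

```text
clock: 12.85
position: [0.4446, -0.0863, 0.0637]
orientation: [-0.097, 0.701, -0.097, -0.7]
force: [0.3, 6.9, -1.5]
width: 0.0169
```

```bash
python3 - <<'E'
from ov import *
from bench import manip
s=manip.state();print(s["clock"],s["force"],s["position"],yaw(s),s["width"])
print((toolR(s).T@(s["position"]-[.43687651,-.08425755,.06357])*1000).round(2),(toolR(s).T@s["force"]).round(1))
E
```

```text
12.85 [ 0.33300596  6.88889169 -1.5360348 ] [ 0.44460308 -0.08631601  0.06368817] (np.float64(164.27750271639272), np.float64(-105.72249601143383)) 0.01690633351211952
[-0.11 -0.11 -8.  ] [ 1.5 -6.7  1.5]
```

move_arm(plan=[[1, 0, 0, -0.05, 0], [1, 0, 0, -0.1, 0], [1, 0, 0, -0.15, 0], [1, 0, 0, -0.15, 0]])

```text
clock: 13.25
position: [0.4452, -0.0864, 0.0637]
orientation: [0.097, -0.7, 0.097, 0.701]
force: [-5.0, 4.5, 1.7]
width: 0.0169
```

```bash
python3 - <<'E'
from ov import *
from bench import manip
s=manip.state();print(s["clock"],s["force"],s["position"],yaw(s),s["width"])
print((toolR(s).T@(s["position"]-[.43687651,-.08425755,.06357])*1000).round(2),(toolR(s).T@s["force"]).round(1))
E
```

```text
13.25 [-4.95892623  4.52165488  1.6573082 ] [ 0.4451912  -0.08636733  0.063669  ] (np.float64(164.28006957534504), np.float64(-105.71994124548297)) 0.016942174266449218
[-0.11 -0.22 -8.58] [-1.7 -3.   6. ]
```

move_arm(plan=[[1, 0, 0, -0.1, 0], [1, 0, 0, -0.2, 0], [1, 0, 0, -0.2, 0]])

```text
clock: 13.55
position: [0.4452, -0.0863, 0.0636]
orientation: [0.097, -0.699, 0.096, 0.702]
force: [-10.9, 3.8, 7.2]
width: 0.0166
```

```bash
python3 - <<'E'
from ov import *
from bench import manip
s=manip.state();print(s["clock"],s["force"],s["position"],yaw(s),s["width"])
print((toolR(s).T@(s["position"]-[.43687651,-.08425755,.06357])*1000).round(2),(toolR(s).T@s["force"]).round(1))
E
```

```text
13.55 [-10.92269454   3.81028676   7.20884801] [ 0.44515656 -0.08630566  0.06359944] (np.float64(164.28436947323019), np.float64(-105.71570178539538)) 0.016635774154724607
[-0.07 -0.27 -8.53] [-7.2 -0.7 11.6]
```

move_arm(plan=[[0.6, 0, 0, 0, 0], [0.6, 0, 0, 0, 0], [0.6, 0, 0, 0, 0], [0.6, -3, 0, 0, 0], [0.6, -7, 0, 0, 0], [0.6, -11, 0, 0, 0], [0.6, -13, 0, 0, 0]])

```text
clock: 14.25
position: [0.447, -0.087, 0.1968]
orientation: [0.097, -0.7, 0.097, 0.701]
force: [0.3, 0.5, 0.8]
width: 0.0365
```

```bash
python3 - <<'E'
from ov import *
from bench import manip
s=manip.state();print(s["clock"],s["force"],s["position"],yaw(s),s["width"])
go(s,[.539,-.1134,.19],44.2)
E
```

```text
14.25 [0.31831721 0.47440134 0.80184088] [ 0.44701939 -0.08695571  0.1967647 ] (np.float64(164.28571078507503), np.float64(-105.7142890480859)) 0.03646571232554575
shift cm [ 0.67  0.05 -9.57] tilt 0.02 zax,yax deg [ 164.29 -105.71] q6 1.522
turn 2.0959 for z at 44.2
turn -1.0457 for z at 224.2
```

move_arm(plan=[[0.5, 0, 0, -2, -0.14], [0.5, 0, 0, -4, -0.28], [0.5, 0, 0, -6, -0.42], [0.5, 0, 0, -8, -0.56], [0.5, 0, 0, -9.5, -0.7], [0.5, 0.6, 0, -9.6, -0.84], [0.5, 0.6, 0, -9.6, -0.98], [0.5, 0.6, 0, -9.6, -1.045]])

```text
clock: 15.05
position: [0.5397, -0.1131, 0.1906]
orientation: [-0.268, -0.654, -0.268, 0.655]
force: [-0.2, -1.2, -0.0]
width: 0.0457
```

```bash
python3 - <<'E'
from ov import *
from bench import manip
c=manip.camera("side")
s=manip.state();print(s["clock"],s["force"],s["position"],yaw(s),s["width"])
np.savez("side6.npz",**{k:c[k] for k in["image","z_map","mtx","extrinsics"]})
h=[.539,-.1134];a=np.radians(44.2);u=np.array([np.cos(a),np.sin(a)])
k=h+.1*u
overlay(c,[(h[0],h[1],.116,.0235,(0,0,255)),(k[0],k[1],.105,.004,(0,0,255)),(k[0],k[1],.075,.004,(255,0,255))],[.54,-.11,.08],"pics/ov6.png",35,28,11)
go(s,[.539,-.1134,.119],44.2)
E
```

```text
15.1 [ 0.06807051  0.14148312 -0.66013477] [ 0.53962415 -0.11307241  0.19064433] (np.float64(-135.4081554609641), np.float64(-45.408156517233465)) 0.04542231890603729
shift cm [ 7.16 -0.02  0.07] tilt 0.01 zax,yax deg [-135.41  -45.41] q6 0.478
turn -3.1348 for z at 44.2
turn 0.0068 for z at 224.2
```

View pics/ov6.png

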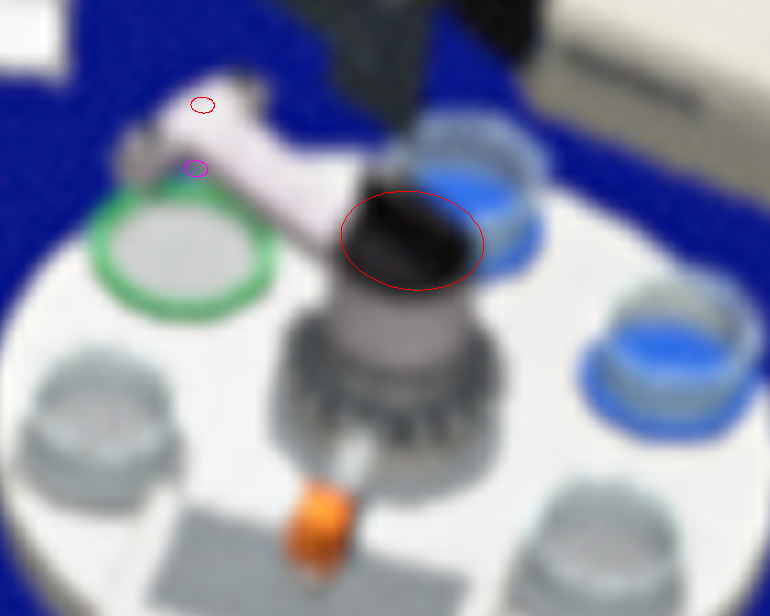

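move_arm(plan=[[0.6, 3, 0, 0.07, 0.007], [0.6, 6, 0, 0.07, 0.007], [0.6, 7.1, 0, 0.07, 0.007], [0.6, 7.1, 0, 0.07, 0.007], [0.9, 7.1, 0, 0.07, 0.007], [1, 7.1, 0, 0.07, 0.007], [1, 7.1, 0, 0.07, 0.007], [1, 7.1, 0, 0.07, 0.007]], newtons=50)

```text
clock: 15.9
position: [0.54, -0.114, 0.1206]
orientation: [0.267, 0.656, 0.265, -0.655]
force: [0.6, -2.2, 6.7]
width: 0.0125
```

move_arm(plan=[[1, 0, 0, 0, 0], [1, 0, 0, 0, 0]])

```text
clock: 16.1
position: [0.54, -0.114, 0.1207]
orientation: [0.267, 0.656, 0.265, -0.655]
force: [1.5, -0.9, -1.5]
width: 0.0128
```

```bash
python3 - <<'E'
from ov import *
from bench import manip
s=manip.state();print(s["clock"],s["force"],s["moment"],s["position"],yaw(s),s["width"],s["qpos"])
E
```

```text
16.1 [ 1.54408132 -0.88076889 -1.47717162] [-0.30595825 -0.28138954  0.01858028] [ 0.5399696  -0.11398929  0.1207332 ] (np.float64(-135.81414488696487), np.float64(-45.814249824298926)) 0.012752921106281997 [-3.16081368e-01  5.02329357e-01  1.63687023e+00 -3.22785572e-04
  1.00007070e+00  4.83701288e-01]
```

move_arm(plan=[[1, 0, 0, 0, 0.1], [1, 0, 0, 0, 0.2], [1, 0, 0, 0, 0.3], [1, 0, 0, 0, 0.4], [1, 0, 0, 0, 0.5], [1, 0, 0, 0, 0.6], [1, 0, 0, 0, 0.7], [1, 0, 0, 0, 0.7]])

```text
clock: 16.9
position: [0.5398, -0.1134, 0.1207]
orientation: [0.025, 0.707, 0.024, -0.706]
force: [1.7, 4.7, -0.2]
width: 0.0124
```

```bash
python3 - <<'E'
from ov import *
from bench import manip
c=manip.camera("side")
s=manip.state();print(s["clock"],s["force"],s["moment"],s["position"],yaw(s),s["width"])
h=[.539,-.1134];a=np.radians(44.2);u=np.array([np.cos(a),np.sin(a)])
k=h+.1*u
overlay(c,[(k[0],k[1],.105,.004,(0,0,255)),(k[0],k[1],.075,.004,(255,0,255))],[.54,-.11,.08],"pics/ov7.png",35,28,11)
E
```

```text
16.95 [0.01857456 4.67144674 1.06080584] [ 1.17365265 -0.12950006  0.03718987] [ 0.53983014 -0.1134497   0.12065039] (np.float64(-175.80226886034205), np.float64(-85.80230251841667)) 0.012954501041112827
```

View pics/ov7.png

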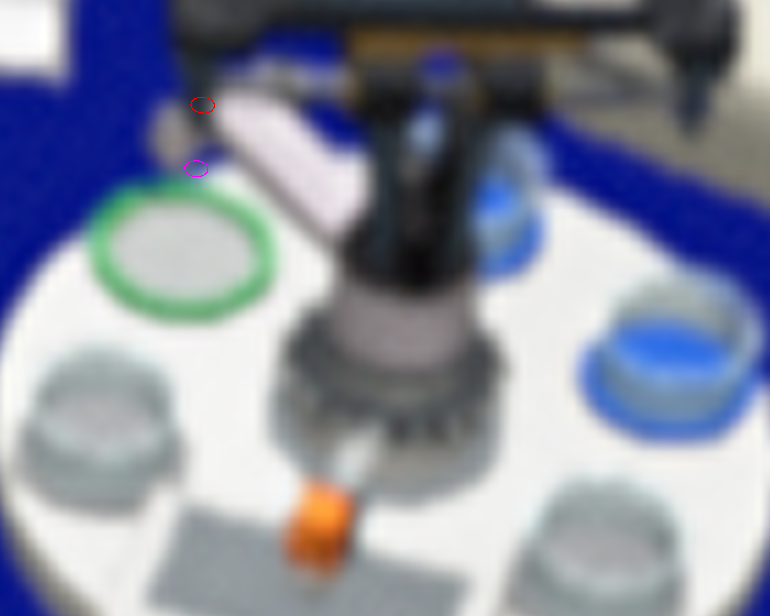

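move_arm(plan=[[1, 0, 0, 0, 0.1], [1, 0, 0, 0, 0.2], [1, 0, 0, 0, 0.3], [1, 0, 0, 0, 0.4], [1, 0, 0, 0, 0.5], [1, 0, 0, 0, 0.55], [1, 0, 0, 0, 0.6], [1, 0, 0, 0, 0.6]])

```text
clock: 17.75
position: [0.54, -0.1124, 0.1207]
orientation: [-0.184, 0.683, -0.183, -0.682]
force: [2.7, 10.6, 1.9]
width: 0.0129
```

```bash
python3 - <<'E'
from ov import *
from bench import manip
s=manip.state();print(s["clock"],s["force"],s["moment"],s["position"],yaw(s),s["width"],s["effort"][5])
E
```

```text
17.75 [ 2.69869013 10.60430897  1.92583064] [ 2.47079662 -0.50235536  0.17006007] [ 0.54003423 -0.11240967  0.1207327 ] (np.float64(149.9034119536871), np.float64(-120.09643246906631)) 0.012852462123284338 1.5331219509243965
```

move_arm(plan=[[1, 0, 0.05, -0.02, 0.05], [1, 0, 0.07, -0.04, 0.1], [1, 0, 0.07, -0.04, 0.15], [1, 0, 0.07, -0.04, 0.15]])

```text
clock: 18.15
position: [0.5402, -0.1122, 0.1208]
orientation: [-0.235, 0.668, -0.232, -0.667]
force: [2.4, 10.3, 0.6]
width: 0.0126
```

```bash
python3 - <<'E'
from ov import *
from bench import manip
s=manip.state();print(s["clock"],s["force"],s["moment"],s["position"],yaw(s),s["width"],s["effort"][5])
E
```

```text
18.15 [ 2.41231042 10.3008305   0.64323294] [ 2.41986625 -0.5570227   0.14478791] [ 0.54019382 -0.11218269  0.12078194] (np.float64(141.3944684601954), np.float64(-128.60551116658252)) 0.01262750306341282 1.5124145150184631
```

move_arm(plan=[[1, 0, 0.05, -0.05, 0.04], [1, 0, 0.05, -0.05, 0.08], [1, 0, 0.05, -0.05, 0.12], [1, 0, 0.05, -0.05, 0.12]])

```text
clock: 18.55
position: [0.5404, -0.1119, 0.1208]
orientation: [-0.275, 0.653, -0.271, -0.652]
force: [2.9, 9.6, 1.5]
width: 0.0127
```

```bash
python3 - <<'E'
from ov import *
from bench import manip
c=manip.camera("side")
s=manip.state();print(s["clock"],s["force"],s["moment"],s["position"],yaw(s),s["width"],s["effort"][5])
h=[.539,-.1134];a=np.radians(44.2);u=np.array([np.cos(a),np.sin(a)])
k=h+.1*u
overlay(c,[(k[0],k[1],.105,.004,(0,0,255)),(k[0],k[1],.075,.004,(255,0,255))],[.54,-.11,.08],"pics/ov8.png",35,28,11)
E
```

```text
18.6 [2.06205587 9.62142941 0.73706955] [ 2.35004107 -0.4956171   0.25581439] [ 0.54043246 -0.11193567  0.12079468] (np.float64(134.6980416324085), np.float64(-135.30231535415274)) 0.0126519129277586 0.6348486989736557
```

View pics/ov8.png

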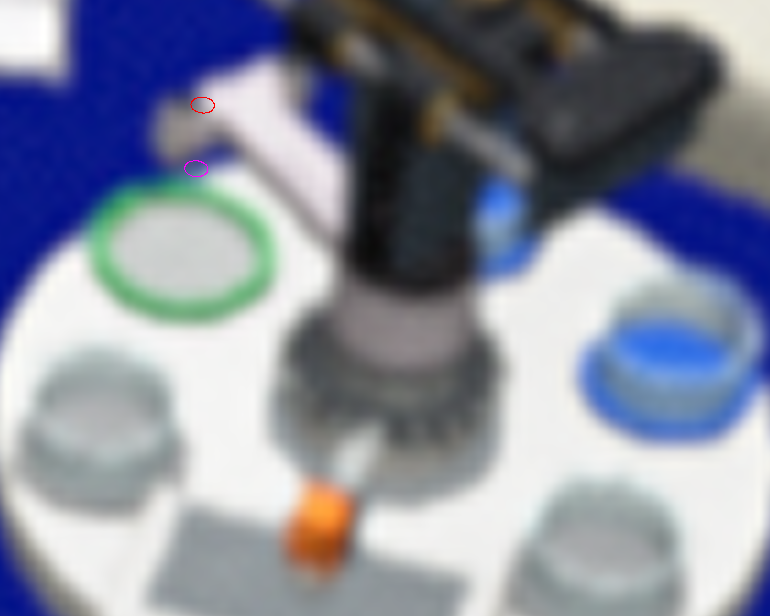

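move_arm(plan=[[1, 0, 0, 0, 0.04], [1, 0, 0, 0, 0.08], [1, 0, 0, 0, 0.08]])

```text
clock: 18.9
position: [0.5407, -0.1116, 0.1208]
orientation: [-0.299, 0.642, -0.295, -0.641]
force: [2.6, 5.8, -1.1]
width: 0.0126
```

```bash
python3 - <<'E'
from ov import *
from bench import manip
s=manip.state();print(s["clock"],s["force"],s["moment"],s["position"],yaw(s),s["width"],s["effort"][5])
E
```

```text
18.9 [ 2.59868221  5.79674952 -1.07420184] [ 1.20471342 -0.50394117  0.83191671] [ 0.54065984 -0.111611    0.1208243 ] (np.float64(130.2796759549622), np.float64(-139.72080316668246)) 0.01262725111252183 1.952659785747528
```

move_arm(plan=[[0.6, 0, 0, 0, 0], [0.6, 0, 0, 0, 0], [0.6, 0, 0, 0, 0], [0.6, -2, 0, 0, 0], [0.6, -5, 0, 0, 0], [0.6, -8, 0, 0, 0]])

```text
clock: 19.5
position: [0.54, -0.1121, 0.2016]
orientation: [0.299, -0.642, 0.295, 0.642]
force: [-0.0, -1.3, 0.4]
width: 0.0367
```

```bash
python3 - <<'E'
from ov import *
from bench import manip
s=manip.state();print(s["clock"],s["force"],s["moment"],s["position"],yaw(s),s["width"])
th=np.radians(-15.7);x=np.array([np.cos(th),np.sin(th)])
p=np.array([.4452,-.0863])
go(s,[*p,.19],-15.7)
E
```

```text
19.5 [-0.00542023 -1.33730565  0.37187846] [ 0.10124588  0.02868837 -0.005275  ] [ 0.53999669 -0.11207238  0.20155243] (np.float64(130.3139447870657), np.float64(-139.68669440803865)) 0.03670193026567072
shift cm [1.15 5.57 8.1 ] tilt 0.3 zax,yax deg [ 130.31 -139.69] q6 2.12
turn 2.5484 for z at -15.7
turn -0.5932 for z at 164.3
```

Move over the lock, then photograph the arm and knob.

move_arm(plan=[[0.6, 0, 1.2, 1.6, -0.12], [0.6, 0, 2.4, 3.2, -0.24], [0.6, 0, 3.6, 4.9, -0.36], [0.6, 0, 4.8, 6.6, -0.48], [0.6, 0, 5.6, 8.1, -0.593], [0.6, 0, 5.6, 8.1, -0.593]])

```text
clock: 20.1
position: [0.443, -0.0859, 0.2015]
orientation: [-0.097, 0.701, -0.093, -0.701]
force: [-0.9, 0.0, 0.7]
width: 0.0366
```

```bash
python3 - <<'E'
from ov import *
from bench import manip
c=manip.camera("side")
s=manip.state();print(s["clock"],s["position"],yaw(s),s["width"])
np.savez("side9.npz",**{k:c[k] for k in["image","z_map","mtx","extrinsics"]})
h=[.539,-.1134];a=np.radians(44.2);u=np.array([np.cos(a),np.sin(a)])
k=h+.1*u;a2=np.radians(37);k2=h+.1*np.array([np.cos(a2),np.sin(a2)])
overlay(c,[(k[0],k[1],.105,.004,(0,0,255)),(k2[0],k2[1],.105,.004,(0,255,255))],[.54,-.11,.08],"pics/ov9.png",35,28,11)
go(s,[.4452,-.0863,.0635],-15.7)
E
```

```text
20.15 [ 0.44440744 -0.08645861  0.20169798] (np.float64(164.2578099583372), np.float64(-105.74195482121453)) 0.036577983987668795
shift cm [13.82  0.03 -0.06] tilt 0.3 zax,yax deg [ 164.26 -105.74] q6 1.515
turn 3.1409 for z at -15.7
turn -0.0007 for z at 164.3
```

View pics/ov9.png

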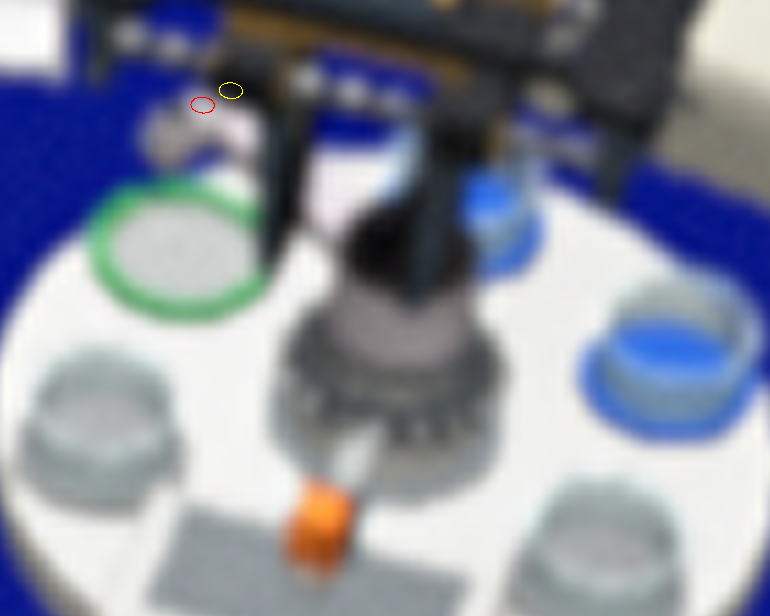

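move_arm(plan=[[0.6, 4.5, 0, -0.06, 0], [0.6, 9, 0, -0.06, 0], [0.6, 12.5, 0, -0.06, 0], [0.6, 13.8, 0, -0.06, 0], [0.6, 13.8, 0, -0.06, 0], [1, 13.8, 0, -0.06, 0], [1, 13.8, 0, -0.06, 0], [1, 13.8, 0, -0.06, 0]], newtons=40)

```text
clock: 20.95
position: [0.4461, -0.0863, 0.0646]
orientation: [-0.099, 0.702, -0.095, -0.699]
force: [0.2, -4.1, 1.0]
width: 0.0165
```

move_arm(plan=[[1, 0, 0, 0, 0], [1, 0, 0, 0, 0]])

```text
clock: 21.15
position: [0.4463, -0.0864, 0.0649]
orientation: [-0.098, 0.702, -0.095, -0.699]
force: [0.1, -0.9, -7.8]
width: 0.0169
```

```bash
python3 - <<'E'
from ov import *
from bench import manip
s=manip.state();print(s["clock"],s["position"],s["force"],yaw(s),s["width"])
E
```

```text
21.15 [ 0.44625318 -0.08644935  0.06485742] [ 0.14642508 -0.88454234 -7.81024342] (np.float64(164.24003054696212), np.float64(-105.75903782799156)) 0.016889819426716336
```

Gripped; draw the lock out (tool +z).

move_arm(plan=[[1, 0.05, 0, 0.3, 0], [1, 0.05, 0, 0.6, 0], [1, 0.05, 0, 0.85, 0], [1, 0.05, 0, 0.95, 0], [1, 0.05, 0, 1.0, 0], [1, 0.05, 0, 1.0, 0]])

```text
clock: 21.75
position: [0.4379, -0.0842, 0.0646]
orientation: [-0.098, 0.703, -0.096, -0.698]
force: [7.9, -2.6, -3.3]
width: 0.0164
```

```bash
python3 - <<'E'
from ov import *
from bench import manip
s=manip.state();print(s["clock"],s["position"],s["force"],yaw(s),s["width"])
print((toolR(s).T@(s["position"]-[.44625,-.08645,.06486])*1000).round(2),(toolR(s).T@s["force"]).round(1))
E
```

```text
21.75 [ 0.43786182 -0.08416332  0.06464134] [ 7.93783722 -2.56236445 -3.32969192] (np.float64(164.23432453344978), np.float64(-105.76405152378395)) 0.01637093315914765
[0.16 0.08 8.7 ] [ 3.4  0.3 -8.3]
```

move_arm(plan=[[1, 0, 0, 0.1, 0], [1, 0, 0, 0.15, 0], [1, 0, 0, 0.15, 0]])

```text
clock: 22.05
position: [0.4379, -0.0842, 0.0648]
orientation: [-0.098, 0.704, -0.096, -0.697]
force: [11.7, -2.9, -11.5]
width: 0.0167
```

```bash
python3 - <<'E'
from ov import *
from bench import manip
s=manip.state();print(s["clock"],s["position"],s["force"],yaw(s),s["width"])
print((toolR(s).T@(s["position"]-[.44625,-.08645,.06486])*1000).round(2),(toolR(s).T@s["force"]).round(1))
E
```

```text
22.05 [ 0.43791696 -0.08421894  0.06477074] [ 11.72133357  -2.92442138 -11.51690625] (np.float64(164.22904896126903), np.float64(-105.76856159065801)) 0.01670124317246478
[0.01 0.12 8.63] [ 11.6  -0.3 -12. ]
```

move_arm(plan=[[0.6, 0, 0, 0, 0], [0.6, 0, 0, 0, 0], [0.6, 0, 0, 0, 0], [0.6, -4, 0, 0, 0], [0.6, -8, 0, 0, 0], [0.6, -12, -3, 0, 0], [0.6, -13, -8, 0, 0], [0.6, -13, -13, 0, 0]])

```text
clock: 22.85
position: [0.4726, 0.0408, 0.1976]
orientation: [-0.099, 0.705, -0.096, -0.696]
force: [1.0, -0.4, -0.7]
width: 0.0368
```

move_arm(plan=[[0.6, 0, -5, 0, 0], [0.6, 0, -10, 0, 0], [0.6, 0, -14, 0, 0], [0.6, 0, -14, 0, 0]])

```text
clock: 23.25
position: [0.5114, 0.1797, 0.1982]
orientation: [-0.098, 0.705, -0.095, -0.696]
force: [0.3, -1.2, 0.4]
width: 0.0364
```

```bash
python3 - <<'E'
from ov import *
from bench import manip
h=np.array([.539,-.1134]);
its=[]
for d,col in((44.2,(0,0,255)),(37,(0,255,255))):
    a=np.radians(d);k=h+.1*np.array([np.cos(a),np.sin(a)]);its.append((k[0],k[1],.106,.004,col))
for n in("side","top"):
    c=manip.camera(n);np.savez(n+"10.npz",**{k:c[k] for k in["image","z_map","mtx","extrinsics"]})
    overlay(c,its,[.54,-.11,.08],f"pics/ov10{n}.png",35,28,11)
s=manip.state();print(s["clock"],s["position"],yaw(s),s["width"])
E
```

```text
23.35 [0.51025075 0.1761309  0.1979517 ] (np.float64(164.22580688189336), np.float64(-105.77096497318564)) 0.03646436761873493
```

View pics/ov10side.png

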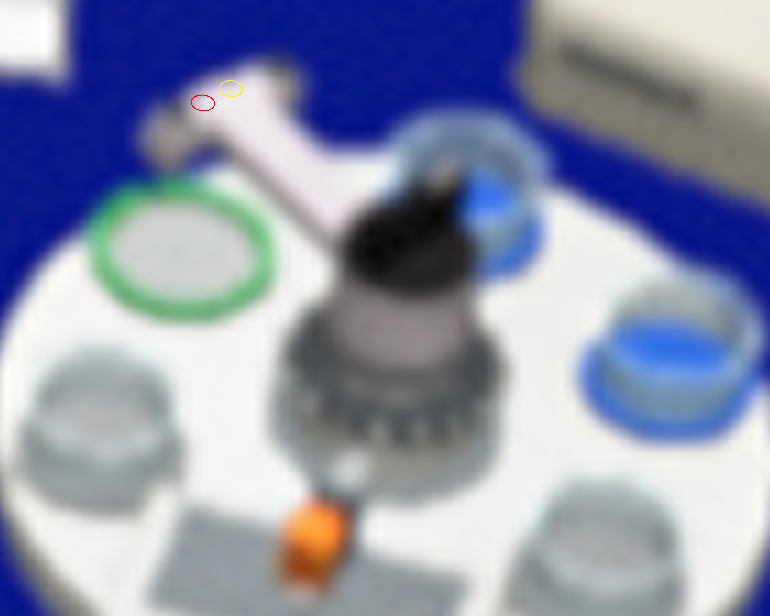

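View pics/ov10top.png

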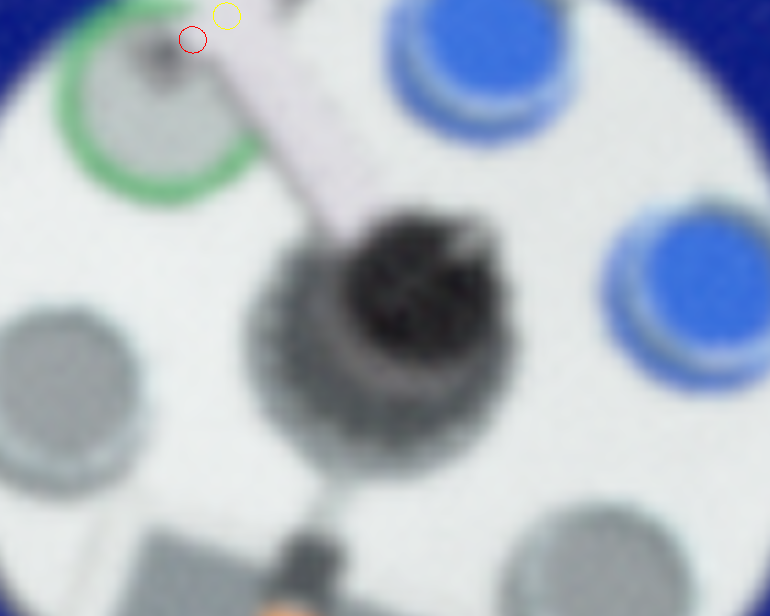

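```bash
python3 - <<'E'
from ov import *
for n in("top10","side10"):
    c=load(n+".npz");o=ortho(c,.51,.67,-.15,.01,.0004,.104)
    cv2.imwrite(f"pics/o_{n}.png",cv2.resize(o,None,fx=1.5,fy=1.5))
    # perpendicular profile across bar at radius
    for r in(.05,.06,.07,.08,.1065):
        th=np.radians(np.arange(15,65,.5)) if r<.09 else np.radians(np.arange(25,55,.5))
        P=np.stack([.539+r*np.cos(th),-.1134+r*np.sin(th),0*th+.104],1);p=proj(c,P).astype(np.float32)
        v=cv2.remap(c["image"],p[None,:,0],p[None,:,1],2)[0].astype(int)
        print(n,r,[f"{a:.0f}:{x[2]-x[1]}/{x[2]}" for a,x in zip(np.degrees(th)[::4],v[::4])])
E
```

```text
top10 0.05 ['15:-4/229', '17:-3/229', '19:-3/226', '21:-2/223', '23:-2/220', '25:-2/219', '27:0/219', '29:0/220', '31:0/221', '33:0/221', '35:1/221', '37:1/220', '39:1/219', '41:1/217', '43:-1/212', '45:-1/203', '47:1/195', '49:0/189', '51:-3/192', '53:-5/201', '55:-4/215', '57:-4/225', '59:-4/228', '61:-3/231', '63:-3/233']
top10 0.06 ['15:-5/226', '17:-4/228', '19:-3/228', '21:-4/227', '23:-4/223', '25:-3/218', '27:-1/217', '29:0/218', '31:1/220', '33:0/221', '35:1/222', '37:1/220', '39:1/219', '41:1/216', '43:2/207', '45:0/191', '47:-5/176', '49:-12/166', '51:-15/175', '53:-19/187', '55:-20/196', '57:-16/205', '59:-14/207', '61:-11/215', '63:-7/221']
top10 0.07 ['15:-4/228', '17:-4/230', '19:-3/231', '21:-4/230', '23:-6/227', '25:-4/227', '27:-2/223', '29:-1/221', '31:-1/220', '33:0/222', '35:0/221', '37:2/217', '39:2/216', '41:2/214', '43:2/203', '45:-2/180', '47:-9/163', '49:-22/153', '51:-29/157', '53:-31/161', '55:-32/160', '57:-31/158', '59:-35/154', '61:-40/151', '63:-49/141']
top10 0.08 ['15:-4/228', '17:-4/229', '19:-4/229', '21:-4/228', '23:-4/228', '25:-3/229', '27:-2/22
[... 1225 characters left out ...]
35:9/234', '37:6/238', '39:3/236', '41:4/238', '43:7/235', '45:8/223', '47:9/200', '49:9/176', '51:7/161', '53:3/168', '55:2/192', '57:-2/216', '59:-5/228', '61:-13/221', '63:-29/197']
side10 0.08 ['15:-15/9', '17:-16/6', '19:-16/4', '21:-15/7', '23:-11/15', '25:-7/36', '27:-5/69', '29:1/118', '31:7/178', '33:8/216', '35:6/234', '37:3/236', '39:5/237', '41:5/237', '43:6/233', '45:9/218', '47:9/183', '49:7/139', '51:3/104', '53:-1/85', '55:-3/85', '57:-6/91', '59:-13/102', '61:-24/106', '63:-45/104']
side10 0.1065 ['25:-5/70', '27:-1/105', '29:2/141', '31:4/156', '33:3/150', '35:5/157', '37:5/165', '39:7/167', '41:5/170', '43:3/155', '45:1/125', '47:0/89', '49:-3/85', '51:-2/102', '53:1/113']
```

View pics/o_top10.png

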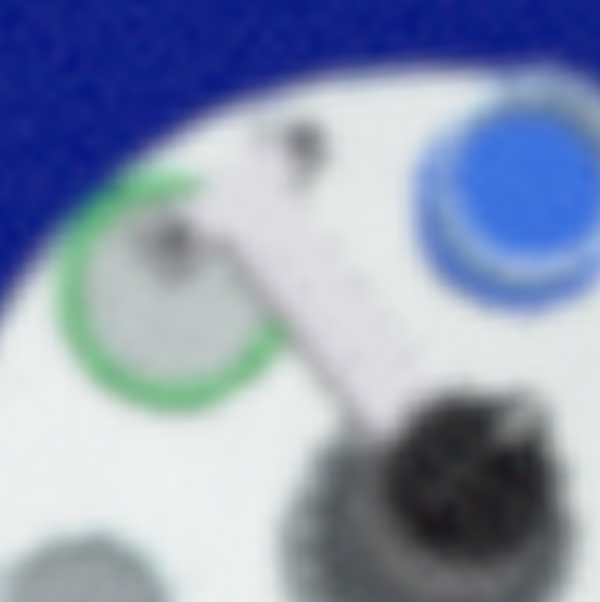

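View pics/o_side10.png

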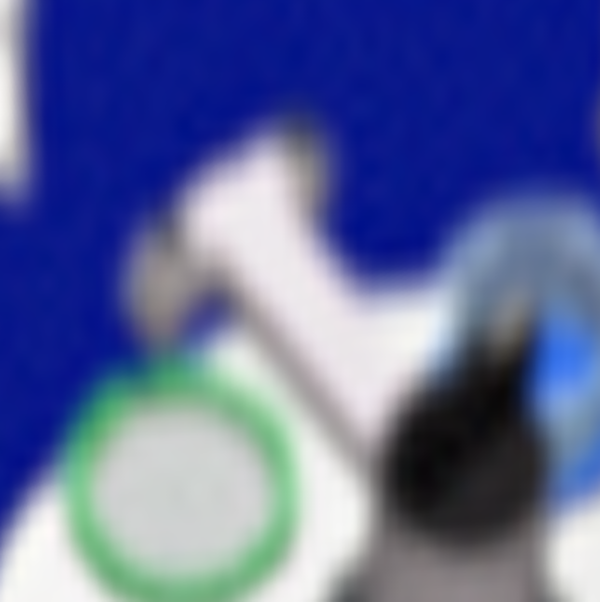

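```bash
python3 - <<'E'
from ov import *
from bench import manip
s=manip.state()
go(s,[.5766,-.0835,.19],38.5)
E
```

```text
shift cm [  0.84  23.19 -13.43] tilt 0.73 zax,yax deg [ 164.23 -105.77] q6 2.069
turn 2.1943 for z at 38.5
turn -0.9473 for z at 218.5
```

move_arm(plan=[[0.5, 0, 3.5, -2, -0.14], [0.5, 0, 7, -4, -0.28], [0.5, 0, 10.5, -6, -0.42], [0.5, 0, 14, -8, -0.56], [0.5, 0, 17.5, -10, -0.7], [0.5, 0, 21, -12.2, -0.84], [0.5, 0, 23.2, -13.4, -0.947], [0.5, 0, 23.2, -13.4, -0.947]])

```text
clock: 24.15
position: [0.5758, -0.0879, 0.1982]
orientation: [0.234, 0.672, 0.232, -0.663]
force: [0.1, -0.2, -0.4]
width: 0.0458
```

```bash
python3 - <<'E'
from ov import *
from bench import manip
s=manip.state();print(s["clock"],s["position"],s["width"])
go(s,[.5766,-.0835,.082],38.5)
E
```

```text
24.15 [ 0.57576115 -0.08791521  0.19822585] 0.04579008565193001
shift cm [11.62 -0.38 -0.22] tilt 0.71 zax,yax deg [-141.53  -51.53] q6 0.642
turn 3.1411 for z at 38.5
turn -0.0005 for z at 218.5
```

move_arm(plan=[[0.5, 1, -0.3, -0.2, 0], [0.5, 4, -0.3, -0.2, 0], [0.5, 6, -0.3, -0.2, 0], [0.5, 6, -0.3, -0.2, 0]])

```text
clock: 24.55
position: [0.5736, -0.0831, 0.1354]
orientation: [0.233, 0.67, 0.232, -0.665]
force: [-0.3, -0.9, -0.1]
width: 0.0457
```

```bash
python3 - <<'E'
from ov import *
from bench import manip
s=manip.state();print(s["clock"],s["position"],s["width"])
go(s,[.5766,-.0835,.082],38.5)
E
```

```text
24.55 [ 0.57358274 -0.08309874  0.13541129] 0.045694347712816864
shift cm [ 5.34  0.2  -0.18] tilt 0.41 zax,yax deg [-141.59  -51.59] q6 0.649
turn 3.1401 for z at 38.5
turn -0.0015 for z at 218.5
```

move_arm(plan=[[0.5, 2, 0.2, -0.2, 0], [0.5, 4.5, 0.2, -0.2, 0], [0.5, 5.3, 0.2, -0.2, 0], [0.5, 5.3, 0.2, -0.2, 0], [0.9, 5.3, 0.2, -0.2, 0], [1, 5.3, 0.2, -0.2, 0], [1, 5.3, 0.2, -0.2, 0], [1, 5.3, 0.2, -0.2, 0]], newtons=15)

```text
clock: 25.35
position: [0.5776, -0.0837, 0.0833]
orientation: [0.233, 0.671, 0.232, -0.665]
force: [2.1, -2.7, 3.2]
width: 0.0221
```

```bash
python3 - <<'E'
from ov import *
from bench import manip
s=manip.state();print(s["clock"],s["position"],s["width"],s["force"],s["moment"])
a=np.radians(44.4);go(s,[.5395+.048*np.cos(a),-.1135+.048*np.sin(a),.0815],44.4)
E
```

```text
25.35 [ 0.57761714 -0.08370987  0.08326895] 0.022149073785020932 [ 2.10455193 -2.67455708  3.22098883] [-0.62737914 -0.34842098  0.22035491]
shift cm [ 0.17 -0.54  0.07] tilt 0.52 zax,yax deg [-141.58  -51.58] q6 0.65
turn 3.0373 for z at 44.4
turn -0.1043 for z at 224.4
```

move_arm(plan=[[1, 0, -0.17, 0, -0.035], [1, 0, -0.34, 0.01, -0.07], [1, 0, -0.52, 0.03, -0.105], [1, 0, -0.52, 0.03, -0.105], [1, 0, -0.52, 0.03, -0.105]])

```text
clock: 25.85
position: [0.5743, -0.0799, 0.0834]
orientation: [0.268, 0.658, 0.266, -0.652]
force: [1.5, -0.9, 0.6]
width: 0.022
```

```bash
python3 - <<'E'
from ov import *
from bench import manip
s=manip.state();print(s["clock"],s["position"],s["width"],s["force"],s["moment"])
a=np.radians(44.4);go(s,[.5395+.048*np.cos(a),-.1135+.048*np.sin(a),.0815],44.4)
E
```

```text
25.85 [ 0.5743279  -0.07990955  0.08343798] 0.021968014525520756 [ 1.52970456 -0.86786213  0.62399449] [-0.13642225 -0.1978846   0.10946468]
shift cm [ 0.19 -0.04  0.04] tilt 0.54 zax,yax deg [-135.62  -45.62] q6 0.551
turn 3.1412 for z at 44.4
turn -0.0004 for z at 224.4
```

Release, rise and clear away for the last check.

move_arm(plan=[[0.45, 0, 0, 0, 0], [0.45, 0, 0, 0, 0], [0.45, 0, 0, 0, 0], [0.45, 0, 0, 0, 0], [0.45, -3, 0, 0, 0], [0.45, -7, 0, 0, 0], [0.45, -11, 0, 0, 0], [0.45, -13, 0, 0, 0]])

```text
clock: 26.65
position: [0.5741, -0.0803, 0.2168]
orientation: [0.269, 0.659, 0.265, -0.65]
force: [0.9, -0.4, -0.6]
width: 0.05
```

```bash
python3 - <<'E'
from ov import *
from bench import manip
s=manip.state();print(s["clock"],s["position"],s["width"])
go(s,[.49,.2,.21])
E
```

```text
26.65 [ 0.57410176 -0.08027924  0.2168126 ] 0.049981390610904744
shift cm [  0.58 -25.92 -13.58] tilt 0.75 zax,yax deg [-135.63  -45.63] q6 0.551
```

move_arm(plan=[[0.45, 0, -4, -2, 0], [0.45, 0, -8, -4, 0], [0.45, 0, -12, -6, 0], [0.45, 0, -16, -8, 0], [0.45, 0, -20, -10, 0], [0.45, 0, -24, -12, 0], [0.45, 0, -26, -13.5, 0], [0.45, 0, -26, -13.5, 0]])

```text
clock: 27.45
position: [0.4879, 0.2028, 0.2158]
orientation: [0.269, 0.659, 0.267, -0.65]
force: [-0.1, 0.1, 0.1]
width: 0.0502
```

```bash
python3 - <<'E'
from ov import *
from bench import manip
h=np.array([.539,-.1134]);
its=[]
for d,col in((44.2,(0,0,255)),):
    a=np.radians(d);k=h+.1*np.array([np.cos(a),np.sin(a)]);its.append((k[0],k[1],.106,.004,col))
its.append((*h,.109,.025,(0,0,255)))
for n in("side","top"):
    c=manip.camera(n);np.savez(n+"11.npz",**{k:c[k] for k in["image","z_map","mtx","extrinsics"]})
    overlay(c,its,[.54,-.11,.08],f"pics/ov11{n}.png",35,28,11);cv2.imwrite(f"pics/{n}11.png",c["image"])
    if n=="side":
      for r in(.06,.07,.08):
        th=np.radians(np.arange(25,65,2.));P=np.stack([.539+r*np.cos(th),-.1134+r*np.sin(th),0*th+.104],1);p=proj(c,P).astype(np.float32)
        v=cv2.remap(c["image"],p[None,:,0],p[None,:,1],2)[0].astype(int);print(r,[f"{a:.0f}:{x[2]}" for a,x in zip(np.degrees(th),v)])
s=manip.state();print(s["clock"],s["position"],yaw(s),s["width"])
E
```

```text
0.06 ['25:112', '27:126', '29:138', '31:155', '33:169', '35:177', '37:187', '39:201', '41:217', '43:229', '45:234', '47:234', '49:234', '51:234', '53:232', '55:224', '57:208', '59:188', '61:164', '63:140']
0.07 ['25:8', '27:15', '29:18', '31:25', '33:40', '35:75', '37:123', '39:178', '41:211', '43:231', '45:236', '47:232', '49:227', '51:222', '53:217', '55:208', '57:183', '59:158', '61:136', '63:110']
0.08 ['25:9', '27:6', '29:3', '31:6', '33:22', '35:54', '37:107', '39:156', '41:204', '43:225', '45:233', '47:233', '49:234', '51:232', '53:220', '55:200', '57:168', '59:141', '61:123', '63:108']
27.55 [0.48861867 0.2002152  0.21573754] (np.float64(-135.5534860439815), np.float64(-45.55830094604624)) 0.05009132010887654
```

View pics/ov11side.png

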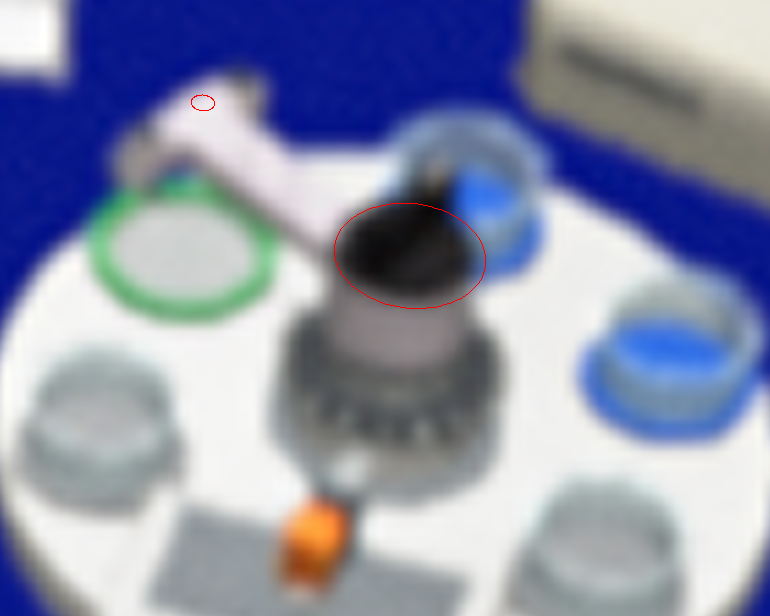

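View pics/ov11top.png

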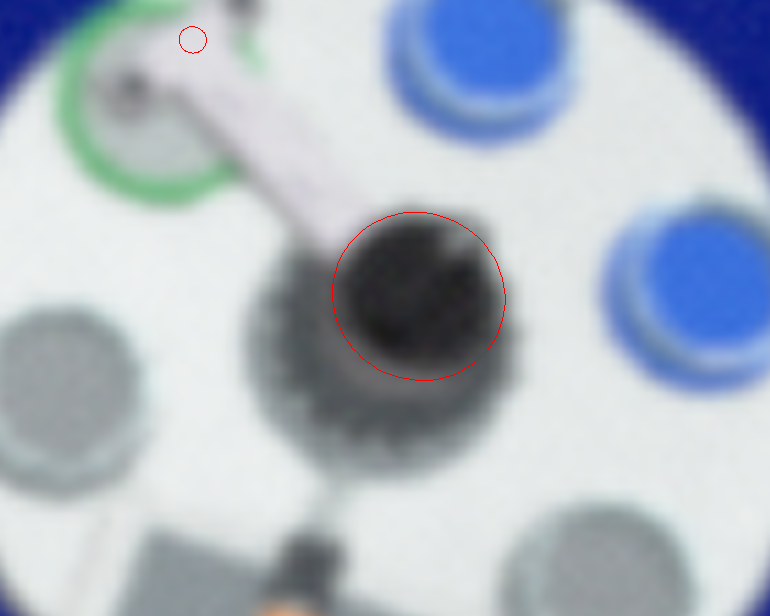

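View pics/top11.png

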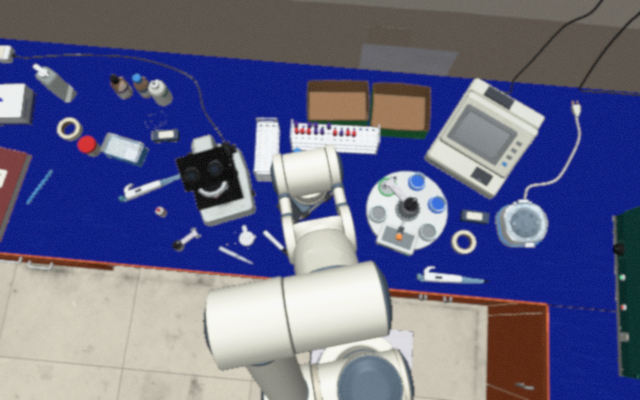

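```bash
python3 - <<'E'
from bench import manip
print(manip.hand_in())
E
```

```text
the job is handed in; nothing more can be done
None
```

The larger dipping arm is fitted, tightened and parked over the green loading bay, and I handed the job in at about 27.6 s. No verdict was reported.

- **Fitting:** I gripped the arm by its bar, matched it to the spindle's wide key and pushed it down onto the flange. It seated at the predicted height with about 7 N upward force. I then swung it round to the bay.
- **Lock and knob:** The lock went in 8.5 mm to its stop. I turned the knob clockwise until the torque rose from about 0.15 to 0.8 N m at its stop. I then drew the lock back out, 8.6 mm to its stop.
- **Arm drift while tightening:** Play in the fit let the arm turn about 6° clockwise, which put the hooks roughly 10 mm off centre. After the lock was out I re-gripped the bar lightly and turned the arm back.
- **Last check:** Both cameras show the arm at about 45 to 47° against roughly 44° for the bay. That puts the hooks within about 5 mm of the bay centre. The knob's wing stands across the arm, the lock tab is out and the gripper is clear. The other things looked undisturbed, but the robot still hid the timer and part of the marker in the top picture.

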